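# Plug in the relay and hook the fuse box cover on

### The job

Finish this fuse box: plug the spare square relay fully home into the one empty socket and let go of it. Then fit the cover: hold it tilted, hook its lip under the ledge at that end of the box, and swing the other end down with the hand, not letting it drop, then press it until the spring clip snaps over it, so that the cover sits flat and closed. Leave the other things on the counter where they are.

Things in the scene. Friction and masses are not known exactly. Their poses are not given: they have to be found in the camera images.
- fusebox: Fixed grey fuse and relay box, 236 x 72 mm, on a plywood board 280 x 110 x 12 mm. Origin: bench level, under the middle of the cover's seat; x from the hook end (ledge, nearer the robot) to the clip end, z up. In this frame, mm: flange top z 26 (the cover's lower edge rests there); fuses x -75 to -45, up to z 43; three relay sockets in a row at x -22, 20, 62; relays fitted in them reach z 66
- box_seat (a point): Where the cover's origin is when fully seated, axes of the box; on the flange, 26 mm above the bench. A rim 8 mm high stands inside the seated cover's walls, box x -80 to 94, y +-22 mm, and two flared stops stand beyond its clip end (y 16 to 28 mm either side); they leave it a play of about 2 mm in x and 3 mm in y and guide it down
- ledge_edge (a point): Middle of the lower free edge of the ledge that the cover's lip goes under: box x -107, 35 mm above the bench, 9 mm above the flange. The ledge is 48 mm wide (y +-24) and 4 mm thick; the space under it is open towards the clip end and 11 mm deep, back to a wall at box x -118 that stops the lip
- socket: The one empty relay socket of the three (which one varies). Grey, 41 x 35 x 16 mm, long side along the box; open pocket 35 x 29 mm, its mouth bevelled 3 mm all round, floor 14 mm below the rim (the slotted plate inside lets the blades pass). Origin: centre of its underside, on the flange; axes as the box. A neighbouring relay may stand 10 mm from the new one along x; along y there is room for fingers above the walls
- socket_floor (a point): Centre of the pocket's floor (28 mm above the bench), where the spare relay's origin is when it is home; axes as the box
- relay: Loose spare relay, 35 g: black block standing on its contact blades on the bench. Case 32 (x) x 26 (y) x 30 mm, lower edge bevelled 2 mm, on blades 8 mm long within 20 x 16 mm; 38 mm high in all. Origin: centre of the blades' lower ends. Its long side goes along the box, either way round. Home, the case is 6 mm deep in the socket and 24 mm stand clear above the socket's walls
- cover: Loose dark grey cover, about 140 g, open side down: shell 200 (x) x 56 (y) x 49 mm high, walls 3 mm. Origin: centre of its lower edge's plane; x towards its clip end, z up. Grip it across the 56 mm, high up. Level, its lip cannot go under the ledge (the rim is in the way); tilted about 0.3 rad, lip end low, it goes in freely, and the cover then swings down about it
- cover_lip (a point): Middle of the free edge of the cover's lip (cover x -116, z 2 mm). The lip is a flat tongue at the cover's lower edge, 16 mm out from the end wall, 36 mm wide, 4 mm thick (z 0 to 4)
- cover_front (a point): Middle of the lower edge of the cover's clip-end wall (cover x 100, z 0); 26 mm above the bench when seated. Just above it a catch lug, 18 mm wide, sticks out 6.5 mm (to x 106.5), z 3 to 7 mm
- clip (a joint): Sprung snap clip at the clip end of the box, hinged at its foot: 0 at rest, grows to 0.5 rad as it is pushed away from the box. The cover's lug pushes it 0.1 to 0.3 rad open on its way down, then it springs back over the lug. Takes about 4 to 10 N of downward press on top of the cover, near its clip end (a cover merely laid down stays some mm up there)
- clip_nose (a point): Underside of the clip's nose, 8.5 mm above the flange; the lug goes below it
- flasher: Bystander: round metal flasher can. Leave where it is
- screwdriver: Bystander: screwdriver. Leave where it is
- tape: Bystander: roll of tape. Leave where it is
- terminals: Bystander: jar of terminals. Leave where it is
- carton_a: Bystander: carton. Leave where it is
- carton_b: Bystander: carton. Leave where it is
- tweeter: Bystander: tweeter. Leave where it is
Not all that is in view belongs to the job. Leave any green look-alike of the relay alone. Leave any purple look-alike of the cover alone.

How it is judged:
On the way, in this order (a step that is already met when the one before it is completed fails the run):
1. the relay is home in the empty socket and let go (horizontal distance between relay and socket_floor below 0.004 m and z of relay in the frame of socket_floor between -0.002 and 0.003 m and angle between relay's own z axis and vertical below 0.08 rad and contact force between relay and the fingers below 0.05 N), for 0.2 s.
2. the cover's lip is under the ledge while the cover is still tilted (x of cover_lip in the frame of fusebox below -0.11 m and y of cover_lip in the frame of fusebox between -0.009 and 0.009 m and z of cover_lip in the frame of fusebox between 0.024 and 0.035 m and angle between cover's own z axis and vertical above 0.08 rad), for 0.1 s.
At the end, for the whole second after the job is handed in: Relay within 4 mm of its place in the empty socket, at most 3 mm short of home, upright; cover lip at least 3 mm under the ledge, clip end within 3 mm of the flange, cover level within 0.03 rad and in line with the box within 0.08 rad, clip sprung back (under 0.08 rad); all at rest (horizontal distance between relay and socket_floor below 0.004 m and z of relay in the frame of socket_floor between -0.002 and 0.003 m and angle between relay's own z axis and vertical below 0.08 rad and x of cover_lip in the frame of fusebox below -0.11 m and y of cover_lip in the frame of fusebox between -0.009 and 0.009 m and z of cover_lip in the frame of fusebox between 0.024 and 0.035 m and z of cover_front in the frame of fusebox between 0.023 and 0.029 m and y of cover_front in the frame of fusebox between -0.009 and 0.009 m and angle between cover's own z axis and vertical below 0.03 rad and angle between the x axis of cover and the x axis of fusebox, either way round below 0.08 rad and value of joint clip below 0.08 rad and linear speed of each of cover, relay below 0.01 m/s); the robot touches nothing.
It fails at once if the hooked cover is dropped so that it slams down (over 4 rad/s) (x of cover_lip in the frame of fusebox below -0.11 m and y of cover_lip in the frame of fusebox between -0.009 and 0.009 m and z of cover_lip in the frame of fusebox between 0.024 and 0.035 m and angular speed of cover above 4 rad/s).
It fails at once if one of the other things on the counter is moved by more than 20 mm (distance of any of flasher, screwdriver, tape, terminals, carton_a, carton_b, tweeter from where it was at the start of the episode above 0.02 m).
It also fails if it takes over 58 s, if anything falls off the work surface, if the arm or the gripper's body presses on something with over 40 N, if the wrist force passes 120 N, or if a joint passes its speed limit or range.

### The arm

A 6-joint arm with a two-finger parallel gripper is mounted at the origin on the work surface. World frame = base frame: x ahead of the robot, y to its left, z up, the work surface at z = 0. Lengths are in m, angles in rad, forces in N, time in s.
With the tool pointing down it reaches from about 0.425 to 1.125 m from the base axis. Payload 14.9 kg.
Tool frame: the origin (TCP) lies midway between the tips of the shut fingers; the grasp point (between the pads) lies 19 mm behind it; z points along the fingers, y is the direction in which the jaws open and shut (so a half turn about z gives the same grasp; the last joint's range is limited). The gripper opens to 91 mm and grips with 3 to 60 N. Pads are 32 mm wide; open, the fingers measure 118 mm over their backs; the gripper's body (76 mm by 178 mm) begins 60 mm behind the grasp point.
Start: joints at [-1.165, 0.379, 1.734, -0, 1.028, -0.033], TCP at [0.297, -0.634, 0.214] pointing down, gripper open.
Joint ranges: [-2.77, 2.77], [-0.74, 2.19], [0, 2.66], [-1.06, 4.2], [0.31, 2.87], [-3.08, 3.08]. Speed limits (rad/s): [1.89, 1.89, 2.39, 3.14, 3.14, 3.14].

### API

Orientations are given as a unit quaternion [x, y, z, w].
In Python, from workcell import arm, eyes gives the robot as it stands.
- The arm moves only by the tool play_rows, never from a script. Its arguments are lists of equal length, an entry for each row: "xyz": the shift along the world's x, y, z in units of 0.03 m (1.0 is 0.03 m), a list of three; "turn": the turn, a rotation vector about the world's x, y, z in units of 0.12 rad (1.0 is 0.12 rad), a list of three. A call has 1 to 8 rows; each row shifts and turns the commanded pose from where the row before left it; what a row does not reach is not made up. A row lasts 1/8 s, in which the tool goes at most 62.5 mm and 10.7 degrees, less where a joint would pass 70% of its speed; a pose out of reach is approached as far as the arm can. A call with a number of a shift or a turn outside -1 to 1 is refused whole. A call with a gripper value outside its range is refused whole. "hand" is the gripper command: -1 is shut, 1 is fully open, values between are in proportion, set as the call begins (left out, the last holds). The fingers move at their own pace and stop on an object; the grip force is fixed at half the most. Time passes only in rows, so rows that do not move let the fingers close. It gives the time, the measured TCP pose, the force and the opening at its end, in the units of the state.
- arm.sense(): the state, without advancing time (a new reading comes with each control period).
- eyes.grab_frame(name): name is "side" or "top"; returns a dict with "frame" (384x512x3 uint8, red, green, blue), "mtx" (3x3 intrinsics, pixels), "dist" ([k1, k2, p1, p2, k3] as OpenCV has them; the pictures are not rectified), "rvec" (rotation vector, rad) and "tvec" (3), from world to camera coordinates, as OpenCV has them. Camera axes: x right, y down, z forward; pixel columns grow to the right and rows downward; lengths in m; the calibration is good to about 2 mm. A picture is of the moment at which its call begins. There is no depth.
- arm.job_done(): hands the job in, once; it reports no verdict.
The state is a dict: "time_s": time; "joint_positions": joint angles; "qvel": joint speeds; "joint_torque": joint torques, N m; "ee_pos": TCP position; "tool_rot": TCP orientation; "ft_force": force on the tool from outside, world axes, zero at the start; "ft_torque": the same for the moment, N m; "gripper_width": opening from 0.0 (shut) to 1.0 (fully open).
Only numpy, scipy, OpenCV 4.12 (cv2) and the standard library are available. Lean on these libraries where they do the work, as an engineer would, in place of code of your own. Each camera call takes 0.05 s, during which the arm holds its last target.

## Working session

There is one attempt and no reset: what is moved stays moved. The work goes in short steps, Python scripts to look and compute and a tool call to move; the robot and the scene stay as the last step left them, time stands still between calls to the robot, and variables do not carry over. Pictures are saved under pics/ and viewed, and the job is handed in when it is done.

Besides the shell and the picture viewer there is one more tool, called after "Request:" in YAML: its name, and indented under it one key for each argument. play_rows: Moves the arm, as the interface text tells. Its arguments: {"type":"object","properties":{"xyz":{"type":"array","items":{"type":"array","items":{"type":"number","minimum":-1,"maximum":1}}},"turn":{"type":"array","items":{"type":"array","items":{"type":"number","minimum":-1,"maximum":1}}},"hand":{"type":"number"}},"required":["xyz","turn"]}

```bash
ls; mkdir -p pics
python3 - <<'E'
from workcell import arm, eyes
import cv2,pickle
s=arm.sense();print(s)
for n in("side","top"):
    f=eyes.grab_frame(n);pickle.dump(f,open(f'{n}0.pkl','wb'))
    print(n,f['mtx'],f['dist'],f['rvec'],f['tvec'])
    cv2.imwrite(f'pics/{n}0.png',cv2.resize(f['frame'][:,:,::-1],(800,600),interpolation=cv2.INTER_CUBIC))
E
```

```text
pics
{'time_s': 0.0, 'joint_positions': array([-1.16529727e+00,  3.79412822e-01,  1.73479712e+00, -1.05691606e-05,
        1.02854148e+00, -3.32945061e-02]), 'qvel': array([-0.00117338,  0.00064159,  0.00074839, -0.00069297, -0.0011725 ,
       -0.00021073]), 'joint_torque': array([-1.31329034e-03, -7.63726401e+01, -4.34365690e+01,  6.50465023e-02,
        4.24109108e-02, -5.67458869e-05]), 'ee_pos': array([ 0.2972238 , -0.63330133,  0.2132772 ]), 'tool_rot': array([ 9.76028154e-01,  2.17643534e-01, -1.11650413e-04, -5.68543934e-04]), 'ft_force': array([ 1.30522806, -0.54024151, -0.1079953 ]), 'ft_torque': array([ 0.00626113, -0.02039681, -0.00077101]), 'gripper_width': 0.9992223421433297}
side [[370.19167232   0.         253.10861471]
 [  0.         370.19167232 194.92556077]
 [  0.           0.           1.        ]] [-0.09318454  0.          0.          0.          0.        ] [ 0.31466992 -2.84680558  1.06936328] [0.45360549 0.11833475 1.07945936]
top [[348.1532064    0.         254.67684942]
 [  0.         348.1532064  191.90483864]
 [  0.           0.           1.        ]] [0.0092314 0.        0.        0.        0.       ] [ 2.16378196 -2.13705953  0.14690939] [-0.01766536  0.45286843  0.9810921 ]
```

View pics/top0.png

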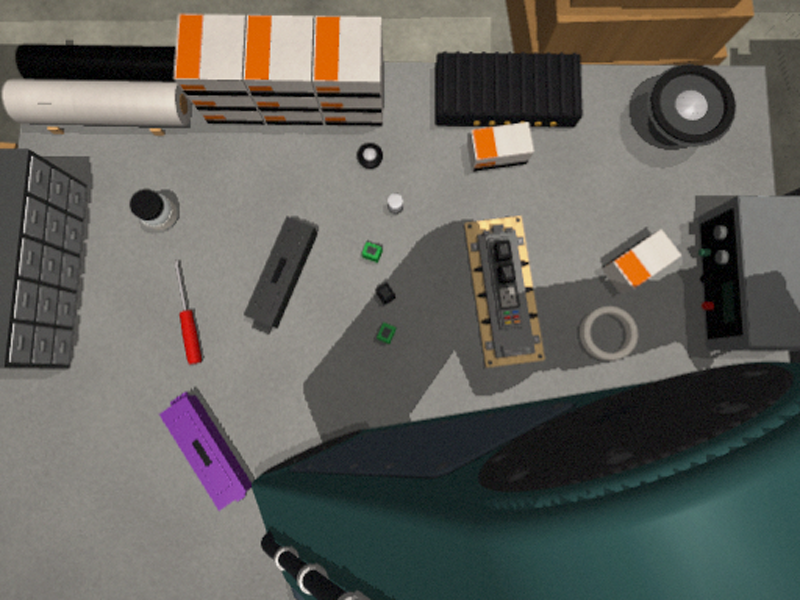

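View pics/side0.png

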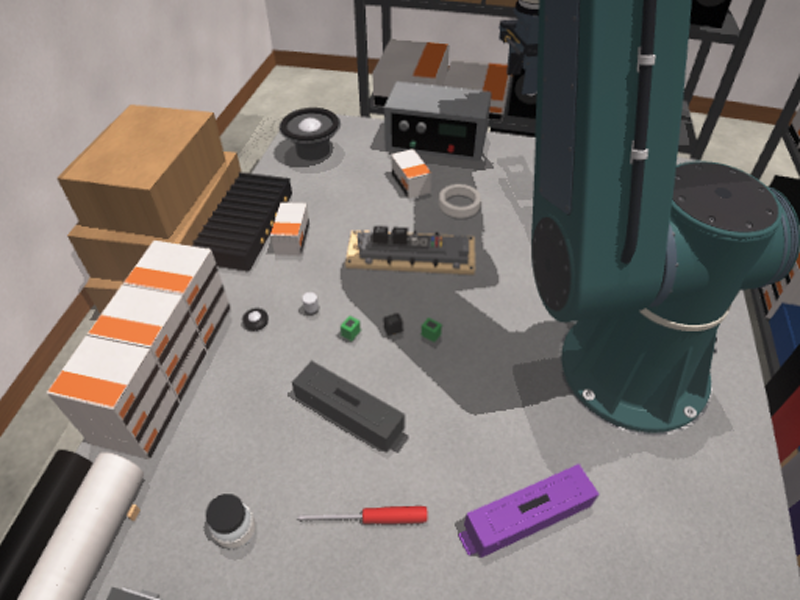

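The top view shows the box at about (505,290), with the black relay at (386,293) between two green look-alikes. The dark cover is at (282,273). In the side view they are at (410,250), (393,324) and (350,405). I'll zoom in.

Run:
```python
import cv2,pickle,numpy as np
def crop(n,u0,v0,w,h,s,o):
    f=pickle.load(open(f'{n}0.pkl','rb'))['frame'][:,:,::-1]
    c=cv2.resize(f[v0:v0+h,u0:u0+w],None,fx=s,fy=s,interpolation=cv2.INTER_CUBIC)
    for k in range(0,w,10): cv2.putText(c,str(u0+k),(k*s,8),0,.3,(0,255,255)); cv2.line(c,(k*s,10),(k*s,14),(0,255,255))
    for k in range(0,h,10): cv2.putText(c,str(v0+k),(0,k*s+4),0,.3,(0,255,255))
    cv2.imwrite(o,c)
crop('top',290,130,70,110,5,'pics/a.png')
crop('top',150,130,110,90,7,'pics/b.png')
crop('side',215,140,95,40,8,'pics/c.png')
crop('side',180,195,110,100,6,'pics/d.png')
a=cv2.imread('pics/a.png')
```

```text
(no output)
```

View pics/a.png

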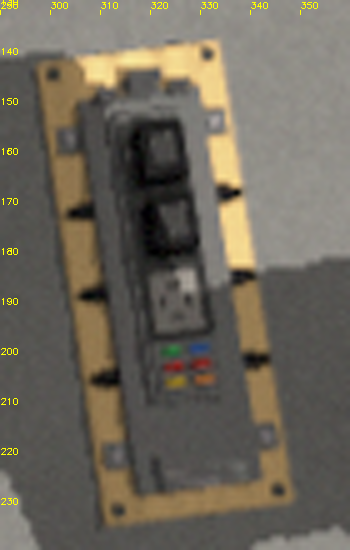

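View pics/b.png

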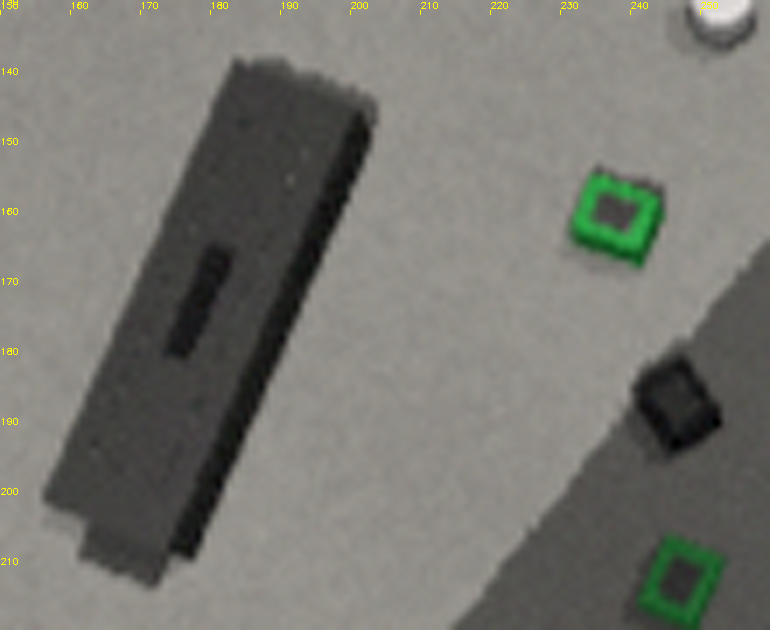

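View pics/c.png

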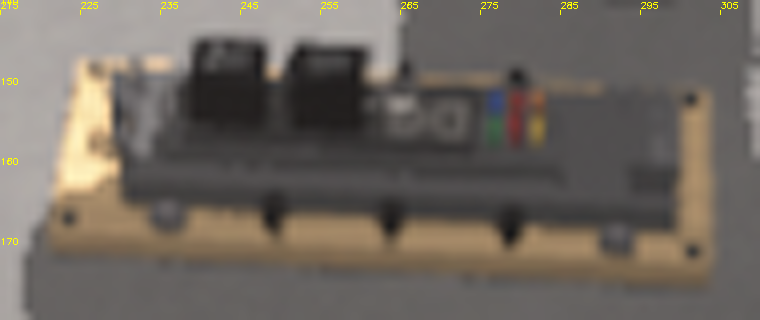

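View pics/d.png

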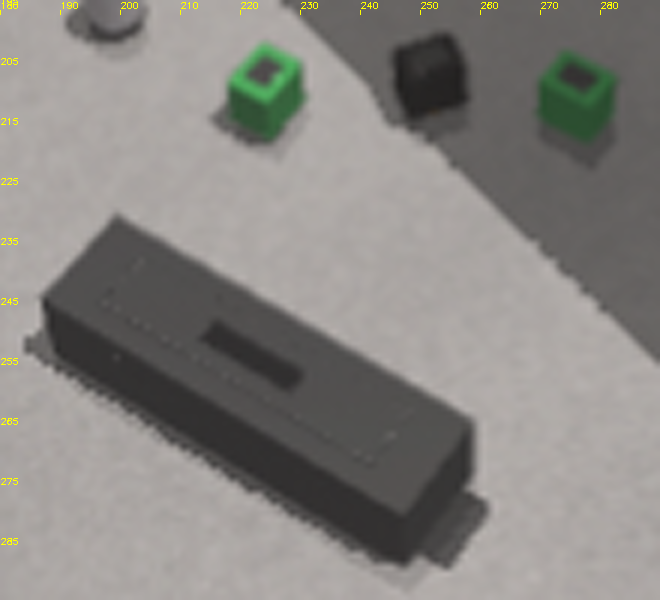

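```bash
cat > h.py <<'E'
import cv2,numpy as np,pickle
from scipy.optimize import least_squares
from workcell import arm,eyes
def crop(f,u0,v0,w,h,s,o,gain=1.):
    c=np.clip(f['frame'][v0:v0+h,u0:u0+w,::-1].astype(float)*gain,0,255).astype(np.uint8)
    c=cv2.resize(c,None,fx=s,fy=s,interpolation=cv2.INTER_CUBIC)
    st=5 if s>=12 else 10
    for k in range(0,w,st): cv2.putText(c,str(u0+k),(k*s+s//2,8),0,.3,(0,255,255)); cv2.line(c,(k*s+s//2,10),(k*s+s//2,14),(0,255,255))
    for k in range(0,h,st): cv2.putText(c,str(v0+k),(0,k*s+s//2+4),0,.3,(0,255,255))
    cv2.imwrite(o,c)
def px(p,u0,v0,s): # crop px -> image px
    p=np.asarray(p,float); return (p+.5)/s-.5+np.array([u0,v0])
def proj(f,P):
    return cv2.projectPoints(np.asarray(P,float).reshape(-1,3),np.asarray(f['rvec'],float),np.asarray(f['tvec'],float),f['mtx'],np.asarray(f['dist'],float))[0][:,0]
def ray(f,uv):
    n=cv2.undistortPoints(np.asarray(uv,float).reshape(-1,1,2),f['mtx'],np.asarray(f['dist'],float))[:,0]
    R=cv2.Rodrigues(np.asarray(f['rvec'],float))[0];t=np.asarray(f['tvec'],float).ravel()
    d=(R.T@np.c_[n,np.ones(len(n))].T).T
    return -R.T@t,d
def onz(f,uv,z):
    C,d=ray(f,uv);z=np.broadcast_to(z,len(d));return C+d*((z-C[2])/d[:,2])[:,None]
def tri(obs): # [(f,uv)..] arrays -> points
    out=[]
    for i in range(len(obs[0][1])):
        A=np.zeros((3,3));b=np.zeros(3)
        for f,uv in obs:
            C,d=ray(f,[uv[i]]);d=d[0]/np.linalg.norm(d[0]);M=np.eye(3)-np.outer(d,d);A+=M;b+=M@C
        out.append(np.linalg.solve(A,b))
    return np.array(out)
def load(n,i=0): return pickle.load(open(f'{n}{i}.pkl','rb'))
def grab(n,i):
    f=eyes.grab_frame(n);pickle.dump(f,open(f'{n}{i}.pkl','wb'));return f
E
python3 - <<'E'
from h import *
t,s=load('top'),load('side')
a=px([(53,74),(207,54),(277,490),(118,510)],290,130,5)
b=px([(67,217),(97,68),(690,98),(692,251)],215,140,8)
P=tri([(t,a),(s,b)]);print(P.round(4))
print(onz(t,a,.013).round(4),onz(s,b,.013).round(4))
crop(t,234,170,26,100-70,25,'pics/e.png',2)
crop(s,240,192,24,26,25,'pics/f.png',2)
E
```

```text
[[ 0.6028 -0.1475  0.0122]
 [ 0.6156 -0.2403  0.0136]
 [ 0.3545 -0.2763  0.0145]
 [ 0.3413 -0.184   0.0127]]
[[ 0.6018 -0.1475  0.013 ]
 [ 0.6154 -0.2405  0.013 ]
 [ 0.3537 -0.2767  0.013 ]
 [ 0.341  -0.1839  0.013 ]] [[ 0.6032 -0.1469  0.013 ]
 [ 0.6161 -0.241   0.013 ]
 [ 0.3555 -0.278   0.013 ]
 [ 0.3417 -0.1836  0.013 ]]
```

View pics/e.png

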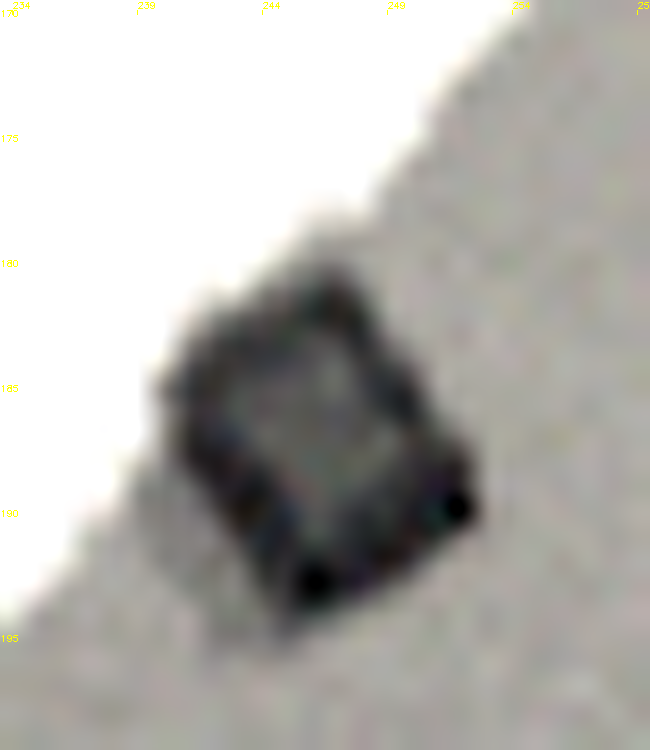

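View pics/f.png

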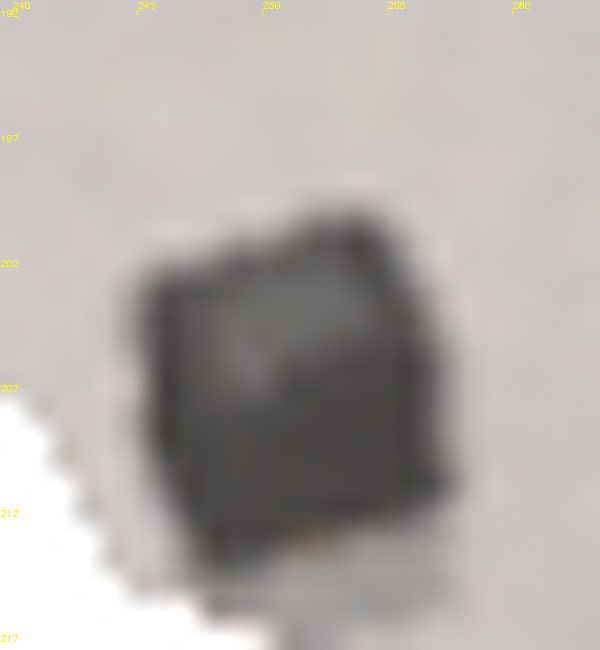

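```bash
cat > m.py <<'E'
from h import *
def rot(y): c,s=np.cos(y),np.sin(y); return np.array([[c,-s,0],[s,c,0],[0,0,1]])
def place(P,q): return np.asarray(P,float)@rot(q[2]).T+[q[0],q[1],0]
def fit(obs,q0):
    def r(q): return np.concatenate([(proj(f,place(P,q))-uv).ravel() for f,P,uv in obs])
    o=least_squares(r,q0);print('pose',o.x.round(4),'resid px',np.abs(o.fun).round(1).tolist());return o.x
E
python3 - <<'E'
from m import *
t,s=load('top'),load('side')
print('cams',ray(t,[[0,0]])[0],ray(s,[[0,0]])[0])
# relay
et=px([(335,258),(165,395),(290,625),(475,515)],234,170,25)
print(onz(t,et,.038))
R=[(16,13,38),(16,-13,38),(-16,-13,38),(-16,13,38)]; R=np.array(R)/1000
# order: top=(+x?)...
w=onz(t,et,.038); v=w[1]-w[2]; yaw=np.arctan2(v[1],v[0]); c=w.mean(0)
Rm=np.array([(16,-13,38),(16,13,38),(-16,13,38),(-16,-13,38)])/1000
qr=fit([(t,Rm,et)],[c[0],c[1],yaw])
es=px([(375,210),(150,275)],240,192,25)  # top corners in side
print('side prediction of relay top',((proj(s,place(Rm,qr))-[240,192]+.5)*25).round(0).tolist())
# cover
ct=px([(235,58),(352,105),(172,550),(45,497)],150,130,7)
cs=px([(42,295),(118,213),(475,422),(405,517)],180,195,6)
C=np.array([(100,28,49),(100,-28,49),(-100,-28,49),(-100,28,49)])/1000
qc=fit([(t,C,ct)],[.5,.2,-.3]); fit([(s,C,cs)],qc); qc=fit([(t,C,ct),(s,C,cs)],qc)
# lip ends
print('lip top', ((proj(t,place(np.array([(-116,18,4),(-116,-18,4)])/1000,qc))-[150,130]+.5)*7).round().tolist(),((proj(s,place(np.array([(-116,18,4),(-116,-18,4)])/1000,qc))-[180,195]+.5)*6).round().tolist())
# box overlay
qb=[.4784,-.2122,.1375]
for n,f,u0,v0,w,h,sc in(('top',t,290,130,70,110,7),('side',s,215,140,95,40,8)):
    crop(f,u0,v0,w,h,sc,'pics/o.png',1.6); im=cv2.imread('pics/o.png')
    def poly(P,col):
        p=((proj(f,place(np.array(P)/1000,qb))-[u0,v0]+.5)*sc); cv2.polylines(im,[p.round().astype(int)],True,col,1)
    for x in(-22,20,62):
        z=42 if x==-22 else 66
        poly([(x+16,13,z),(x+16,-13,z),(x-16,-13,z),(x-16,13,z)],(0,0,255))
    poly([(-22+20.5,17.5,42),(-22+20.5,-17.5,42),(-22-20.5,-17.5,42),(-22-20.5,17.5,42)],(0,255,0))
    poly([(140,55,12),(140,-55,12),(-140,-55,12),(-140,55,12)],(255,255,0))
    poly([(118,36,26),(118,-36,26),(-118,-36,26),(-118,36,26)],(255,0,255))
    cv2.imwrite(f'pics/o_{n}.png',im)
E
```

```text
cams [ 0.31512677 -0.01318556  1.03366573] [0.29930695 0.70578026 0.89290713]
[[ 0.48713199  0.01089019  0.038     ]
 [ 0.4708018   0.0303207   0.038     ]
 [ 0.44413578  0.01541839  0.038     ]
 [ 0.45721773 -0.0057499   0.038     ]]
pose [0.4648 0.0127 0.5538] resid px [0.3, 0.6, 0.6, 0.3, 0.0, 0.1, 0.4, 0.3]
side prediction of relay top [[157.0, 269.0], [225.0, 427.0], [479.0, 358.0], [407.0, 202.0]]
pose [ 0.5046  0.2078 -0.3536] resid px [0.3, 0.4, 0.8, 0.4, 0.2, 0.1, 0.2, 0.6]
pose [ 0.503   0.2087 -0.3698] resid px [0.1, 0.2, 0.2, 0.0, 0.2, 0.2, 0.3, 0.0]
pose [ 0.5037  0.2082 -0.362 ] resid px [0.2, 0.1, 0.8, 0.1, 0.6, 0.3, 0.6, 0.7, 0.4, 0.2, 0.2, 0.0, 0.1, 0.7, 0.3, 0.4]
lip top [[78.0, 558.0], [156.0, 589.0]] [[449.0, 565.0], [493.0, 504.0]]
```

View pics/o_top.png

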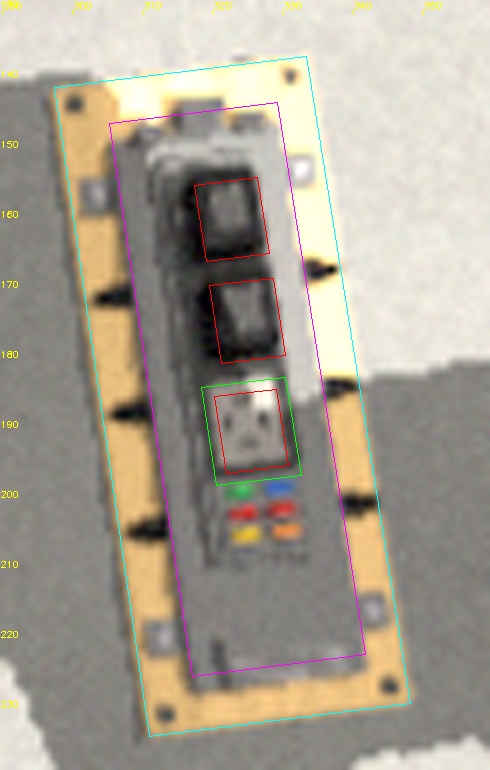

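View pics/o_side.png

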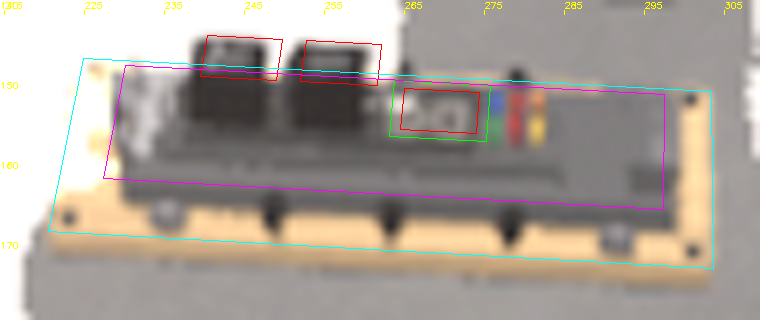

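Run:
```python
from m import *
t,s=load('top'),load('side')
crop(t,308,138,32,74,16,'pics/g.png',2.2)
im=cv2.imread('pics/g.png');cv2.imwrite('pics/g1.png',im[:592]);cv2.imwrite('pics/g2.png',im[560:])
crop(s,226,142,62,26,13,'pics/i.png',2.2)
```

```text
(no output)
```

View pics/g1.png

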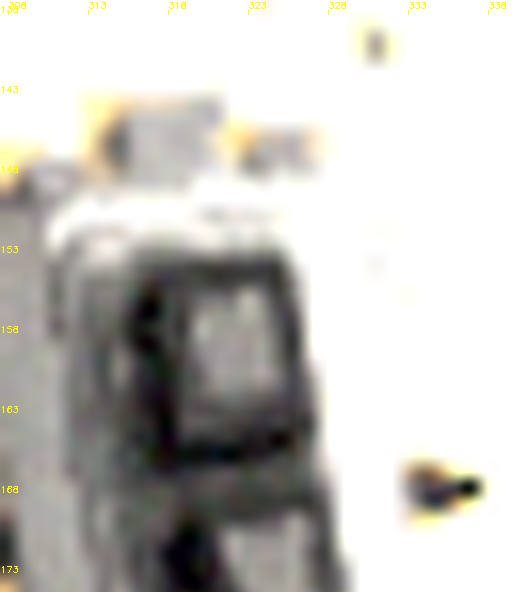

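View pics/g2.png

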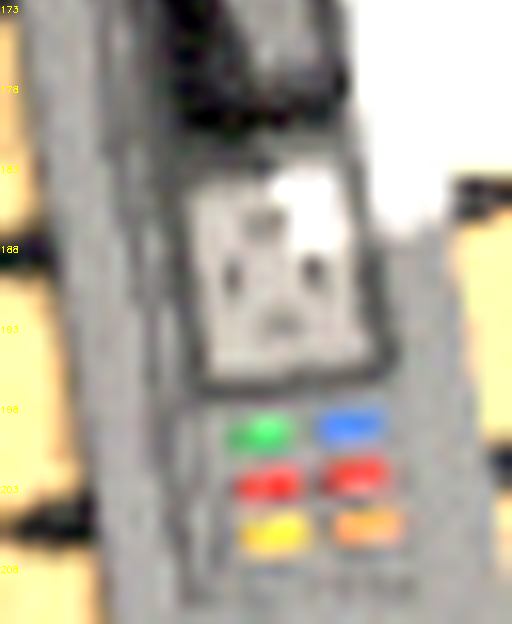

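View pics/i.png

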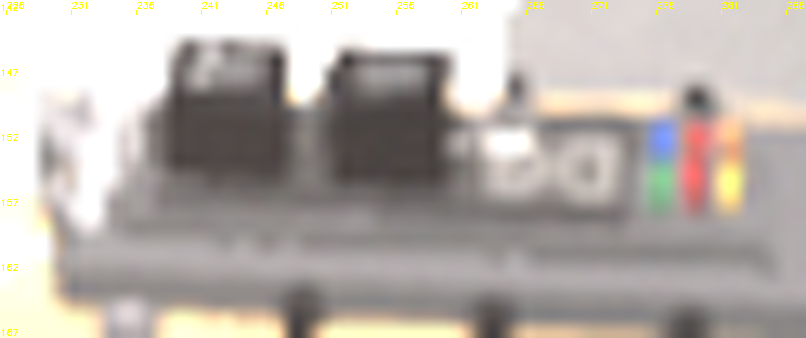

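Run:
```python
from m import *
t,s=load('top'),load('side')
for dx in(0,3,6):
  c=np.cos(.1375);si=np.sin(.1375)
  qb=[.4784+dx/1e3*c,-.2122+dx/1e3*si,.1375]
  T=lambda P:((proj(t,place(np.array(P)/1000,qb))-[308,138]+.5)*16).round().tolist()
  S=lambda P:((proj(s,place(np.array(P)/1000,qb))-[226,142]+.5)*13).round().tolist()
  print(dx,'side front mid',S([(62,13,66),(20,13,66)]),'fuse ctr',S([(-60,0,43)]))
  print('  top corners relay62',T([(78,13,66),(78,-13,66),(46,-13,66),(46,13,66)]),'fuse',T([(-60,0,43)]),'pocket',T([(-22,0,42),(-22,0,28)]))
  print('  flange', T([(-107,24,35),(-107,-24,35)]))
```

```text
0 side front mid [[244.0, 101.0], [407.0, 109.0]] fuse ctr [[717.0, 158.0]]
  top corners relay62 [[155.0, 294.0], [300.0, 276.0], [327.0, 451.0], [182.0, 469.0]] fuse [[319.0, 1065.0]] pocket [[286.0, 857.0], [270.0, 867.0]]
  flange [[217.0, 1346.0], [483.0, 1312.0]]
3 side front mid [[233.0, 100.0], [396.0, 108.0]] fuse ctr [[706.0, 157.0]]
  top corners relay62 [[152.0, 278.0], [297.0, 260.0], [325.0, 435.0], [179.0, 453.0]] fuse [[317.0, 1048.0]] pocket [[283.0, 840.0], [268.0, 851.0]]
  flange [[215.0, 1329.0], [480.0, 1295.0]]
6 side front mid [[221.0, 99.0], [384.0, 108.0]] fuse ctr [[694.0, 157.0]]
  top corners relay62 [[150.0, 262.0], [294.0, 244.0], [322.0, 418.0], [177.0, 436.0]] fuse [[314.0, 1032.0]] pocket [[281.0, 824.0], [265.0, 835.0]]
  flange [[212.0, 1312.0], [478.0, 1279.0]]
```

```bash
cat >> m.py <<'E'
def render(f,P,u0,v0,w,h,k=8):
    p=(proj(f,P)-[u0,v0]+.5)*k-.5
    m=np.zeros((h*k,w*k),np.uint8);cv2.fillConvexPoly(m,cv2.convexHull(p.astype(np.float32)).round().astype(np.int32),255)
    return cv2.GaussianBlur(cv2.resize(m,(w,h),interpolation=cv2.INTER_AREA).astype(np.float32)/255,(0,0),.5)
E
python3 - <<'E'
from m import *
from scipy.optimize import minimize
t,s=load('top'),load('side')
B=np.array([(sx*16,sy*13,z) for sx in(-1,1) for sy in(-1,1) for z in(10,38)]+[(sx*14,sy*11,8) for sx in(-1,1) for sy in(-1,1)])/1000
W={'t':(t,238,178,17,19),'s':(s,243,199,17,17)}
def score(q,ks):
    e=0
    for k in ks:
        f,u,v,w,h=W[k];g=f['frame'][v:v+h,u:u+w].mean(2).astype(float);bg=np.minimum(g/np.median(g[[0,-1]]),1.1)
        g=np.clip(g,0,90 if k=='t' else 90)
        m=render(f,place(B,q),u,v,w,h);A=np.c_[m.ravel(),np.ones(m.size)]
        x,r,_,_=np.linalg.lstsq(A,g.ravel(),rcond=None);e+=((A@x-g.ravel())**2).sum()
    return e
for ks in('t','s','ts'):
    best=min((minimize(score,[.4648+a,.0127,.5538+y],args=(ks,),method='Nelder-Mead',options=dict(initial_simplex=np.array([[.4648+a,.0127,.5538+y],[.469,.0127,.55+y],[.4648,.017,.55+y],[.4648,.0127,.75+y]]))) for a in(-.003,.003) for y in(-.2,0,.15)),key=lambda o:o.fun)
    print(ks,best.x.round(4),best.fun)
E
```

```text
t [0.4659 0.0129 0.5538] 30157.48052293901
s [0.4672 0.0157 0.4949] 8639.306195564219
ts [0.4669 0.0138 0.5452] 50412.107936390785
```

Request:
play_rows:
  xyz:
    - [0.235,0.9,0]
    - [0.235,0.9,0]
    - [0.235,0.9,0]
    - [0.235,0.9,0]
    - [0.235,0.9,0]
    - [0.235,0.9,0]
    - [0.235,0.9,0]
    - [0.235,0.9,0]
  turn:
    - [0,0,0.105]
    - [0,0,0.105]
    - [0,0,0.105]
    - [0,0,0.105]
    - [0,0,0.105]
    - [0,0,0.105]
    - [0,0,0.105]
    - [0,0,0.105]
  hand: 0.2

```text
time_s: 1.1
ee_pos: [0.3541, -0.4161, 0.2139]
tool_rot: [0.964, 0.267, 0.0, -0.0]
ft_force: [0.6, -0.8, 0.5]
gripper_width: 0.598
```

Request:
play_rows:
  xyz:
    - [0.235,0.9,0]
    - [0.235,0.9,0]
    - [0.235,0.9,0]
    - [0.235,0.9,0]
    - [0.235,0.9,0]
    - [0.235,0.9,0]
    - [0.235,0.9,0]
    - [0.235,0.9,0]
  turn:
    - [0,0,0]
    - [0,0,0]
    - [0,0,0]
    - [0,0,0]
    - [0,0,0]
    - [0,0,0]
    - [0,0,0]
    - [0,0,0]

```text
time_s: 2.1
ee_pos: [0.4102, -0.2002, 0.2139]
tool_rot: [0.964, 0.267, 0.0, 0.0]
ft_force: [-0.8, -0.4, -0.5]
gripper_width: 0.599
```

Request:
play_rows:
  xyz:
    - [0.235,0.9,-0.4]
    - [0.235,0.9,-0.4]
    - [0.235,0.9,-0.4]
    - [0.235,0.9,-0.4]
    - [0.235,0.9,-0.4]
    - [0.235,0.9,-0.4]
    - [0.235,0.9,-0.4]
    - [0.235,0.9,-0.4]
  turn:
    - [0,0,0]
    - [0,0,0]
    - [0,0,0]
    - [0,0,0]
    - [0,0,0]
    - [0,0,0]
    - [0,0,0]
    - [0,0,0]

```text
time_s: 3.1
ee_pos: [0.4664, 0.0158, 0.1176]
tool_rot: [0.964, 0.267, 0.0, 0.0]
ft_force: [0.9, -0.0, 0.7]
gripper_width: 0.596
```

Request:
play_rows:
  xyz:
    - [0,-0.08,-0.6]
    - [0,0,-0.8]
    - [0,0,-0.8]
    - [0,0,-0.7]
    - [0,0,-0.4]
    - [0,0,0]
  turn:
    - [0,0,0]
    - [0,0,0]
    - [0,0,0]
    - [0,0,0]
    - [0,0,0]
    - [0,0,0]

```text
time_s: 3.85
ee_pos: [0.4661, 0.0122, 0.0186]
tool_rot: [0.964, 0.267, -0.001, -0.0]
ft_force: [-0.2, 0.1, 0.4]
gripper_width: 0.6
```

Request:
play_rows:
  xyz:
    - [0,0,0]
    - [0,0,0]
    - [0,0,0]
    - [0,0,0]
    - [0,0,0]
  turn:
    - [0,0,0]
    - [0,0,0]
    - [0,0,0]
    - [0,0,0]
    - [0,0,0]
  hand: -1

```text
time_s: 4.47
ee_pos: [0.4669, 0.0119, 0.0193]
tool_rot: [0.964, 0.267, 0.0, 0.0]
ft_force: [-1.8, 0.0, 7.2]
gripper_width: 0.28
```

Request:
play_rows:
  xyz:
    - [0,0,0.4]
    - [0,0,0.8]
    - [0,0,0.8]
    - [0,0,0.8]
    - [0,0,0.8]
    - [0,0,0.2]
  turn:
    - [0,0,0]
    - [0,0,0]
    - [0,0,0]
    - [0,0,0]
    - [0,0,0]
    - [0,0,0]

```text
time_s: 5.22
ee_pos: [0.4673, 0.0119, 0.1346]
tool_rot: [0.964, 0.267, 0.001, 0.0]
ft_force: [0.5, -0.3, -0.4]
gripper_width: 0.283
```

Request:
play_rows:
  xyz:
    - [-0.026,-0.944,0]
    - [-0.026,-0.944,0]
    - [-0.026,-0.944,0]
    - [-0.026,-0.944,0]
    - [-0.026,-0.944,0]
    - [-0.026,-0.944,0]
    - [-0.026,-0.944,0]
    - [-0.026,-0.944,0]
  turn:
    - [0,0,-0.42]
    - [0,0,-0.42]
    - [0,0,-0.42]
    - [0,0,-0.42]
    - [0,0,-0.42]
    - [0,0,-0.42]
    - [0,0,-0.42]
    - [0,0,-0.42]

```text
time_s: 6.22
ee_pos: [0.4599, -0.2154, 0.1324]
tool_rot: [0.998, 0.067, -0.0, -0.0]
ft_force: [0.1, 0.3, -0.3]
gripper_width: 0.283
```

Run:
```python
from m import *
t,s=grab('top',1),grab('side',1)
x=arm.sense();print(x['ee_pos'],x['tool_rot'],x['gripper_width'],x['ft_force'])
crop(s,200,90,110,90,7,'pics/s1.png',1.5)
crop(t,280,120,80,80,7,'pics/t1.png',1.5)
```

```text
[ 0.46015662 -0.216399    0.13254967] [ 9.97775315e-01  6.66664180e-02 -9.53716443e-05  3.35898430e-05] 0.28321373814580564 [ 0.06794516  0.44345138 -0.46734296]
```

View pics/s1.png

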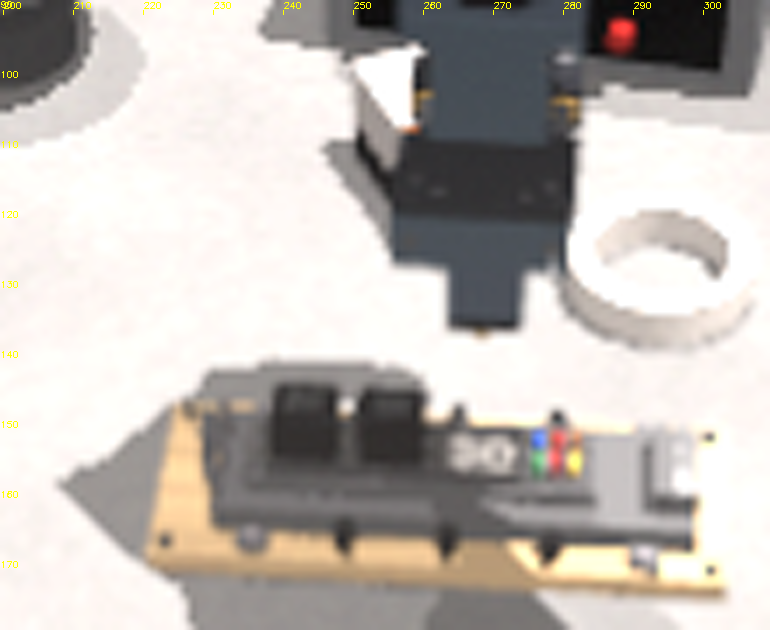

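View pics/t1.png

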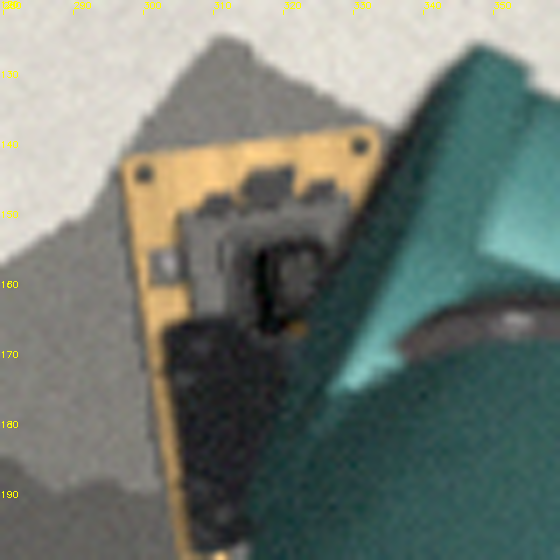

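Run:
```python
from m import *
s=load('side',1)
for dx in(2,4,6):
  qb=[.4784+dx/1e3*.9906,-.2122+dx/1e3*.137,.1375]
  S=lambda P:((proj(s,place(np.array(P)/1000,qb))-[200,90]+.5)*7).round().tolist()
  print(dx,S([(78,13,66),(46,13,66),(36,13,66),(4,13,66)]),'rim corners',S([(-4.5,14.5,42),(-39.5,14.5,42),(-39.5,-14.5,42),(-4.5,-14.5,42)]),'floor',S([(-22,0,28)]))
qb=[.4824,-.2117,.1375]
crop(s,220,138,85,40,9,'pics/s1b.png',1.8);im=cv2.imread('pics/s1b.png')
def poly(P,col):
    p=((proj(s,place(np.array(P)/1000,qb))-[220,138]+.5)*9); cv2.polylines(im,[p.round().astype(int)],True,col,1)
for x in(20,62):poly([(x+16,13,66),(x+16,-13,66),(x-16,-13,66),(x-16,13,66)],(0,0,255))
poly([(-4.5,14.5,42),(-39.5,14.5,42),(-39.5,-14.5,42),(-4.5,-14.5,42)],(0,255,0))
poly([(-1.5,17.5,42),(-42.5,17.5,42),(-42.5,-17.5,42),(-1.5,-17.5,42)],(0,255,0))
poly([(-107,24,35),(-107,-24,35),(-107,-24,39),(-107,24,39)],(255,0,255))
poly([(112,36,26),(112,-36,26),(-124,-36,26),(-124,36,26)],(255,255,0))
cv2.imwrite('pics/s1b.png',im)
```

```text
2 [[276.0, 416.0], [343.0, 420.0], [364.0, 421.0], [431.0, 424.0]] rim corners [[448.0, 465.0], [520.0, 468.0], [523.0, 428.0], [452.0, 424.0]] floor [[485.0, 467.0]]
4 [[272.0, 416.0], [339.0, 419.0], [359.0, 421.0], [427.0, 424.0]] rim corners [[444.0, 464.0], [516.0, 468.0], [519.0, 428.0], [448.0, 424.0]] floor [[481.0, 467.0]]
6 [[268.0, 416.0], [334.0, 419.0], [355.0, 420.0], [422.0, 424.0]] rim corners [[439.0, 464.0], [512.0, 468.0], [515.0, 428.0], [443.0, 424.0]] floor [[477.0, 467.0]]
```

View pics/s1b.png

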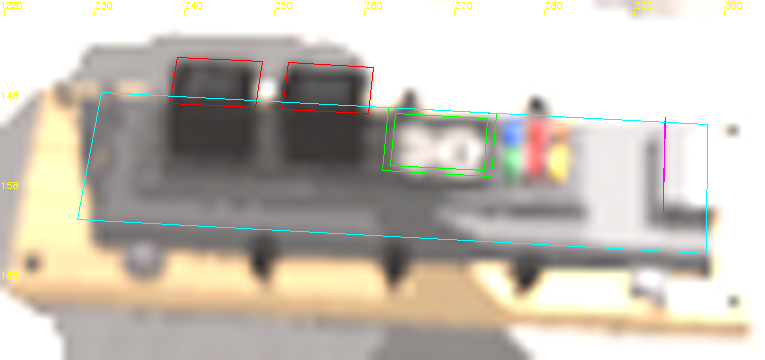

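Request:
play_rows:
  xyz:
    - [0.01,0.045,-0.4]
    - [0,0,-0.7]
    - [0,0,-0.6]
    - [0,0,-0.4]
    - [0,0,-0.2]
    - [0,0,-0.2]
    - [0,0,0]
  turn:
    - [0,0,0]
    - [0,0,0.03]
    - [0,0,0]
    - [0,0,0]
    - [0,0,0]
    - [0,0,0]
    - [0,0,0]

```text
time_s: 7.2
ee_pos: [0.4607, -0.2133, 0.0578]
tool_rot: [0.998, 0.07, -0.0, -0.0]
ft_force: [0.1, 0.2, -0.1]
gripper_width: 0.285
```

Run:
```python
from m import *
s=grab('side',2)
crop(s,225,115,70,55,11,'pics/s2.png',1.8)
```

```text
(no output)
```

View pics/s2.png

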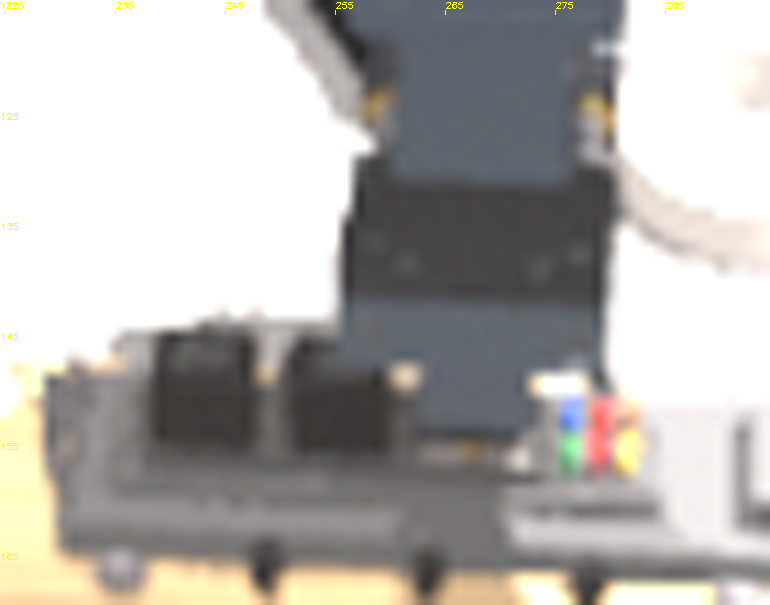

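Request:
play_rows:
  xyz:
    - [-0.02,-0.02,-0.1]
    - [0,0,-0.1]
    - [0,0,-0.1]
    - [0,0,-0.07]
    - [0,0,0]
  turn:
    - [0,0,0]
    - [0,0,0]
    - [0,0,0]
    - [0,0,0]
    - [0,0,0]

```text
time_s: 7.88
ee_pos: [0.4601, -0.2139, 0.0471]
tool_rot: [0.998, 0.07, -0.0, -0.0]
ft_force: [-3.3, 1.7, 11.1]
gripper_width: 0.284
```

Request:
play_rows:
  xyz:
    - [0,0,-0.03]
    - [0,0,0]
    - [0,0,0]
  turn:
    - [0,0,0]
    - [0,0,0]
    - [0,0,0]

```text
time_s: 8.25
ee_pos: [0.4603, -0.2139, 0.047]
tool_rot: [0.998, 0.07, -0.0, -0.0]
ft_force: [-8.4, 4.5, 27.9]
gripper_width: 0.283
```

Request:
play_rows:
  xyz:
    - [0,0,0]
    - [0,0,0]
    - [0,0,0]
    - [0,0,0]
  turn:
    - [0,0,0]
    - [0,0,0]
    - [0,0,0]
    - [0,0,0]
  hand: -0.1

```text
time_s: 8.75
ee_pos: [0.46, -0.2139, 0.0458]
tool_rot: [0.998, 0.07, -0.0, -0.0]
ft_force: [0.3, -0.3, -0.2]
gripper_width: 0.449
```

Request:
play_rows:
  xyz:
    - [0,0,0.5]
    - [0,0,0.8]
    - [0,0,1]
    - [0,0.2,1]
    - [0,0.8,1]
  turn:
    - [0,0,0]
    - [0,0,0]
    - [0,0,0]
    - [0,0,0]
    - [0,0,0]

```text
time_s: 9.38
ee_pos: [0.4602, -0.1842, 0.177]
tool_rot: [0.998, 0.069, 0.0, 0.0]
ft_force: [0.8, -0.2, 0.1]
gripper_width: 0.449
```

Run:
```python
from m import *
s=grab('side',3)
crop(s,222,138,80,38,9,'pics/s3.png',1.8)
```

View pics/s3.png

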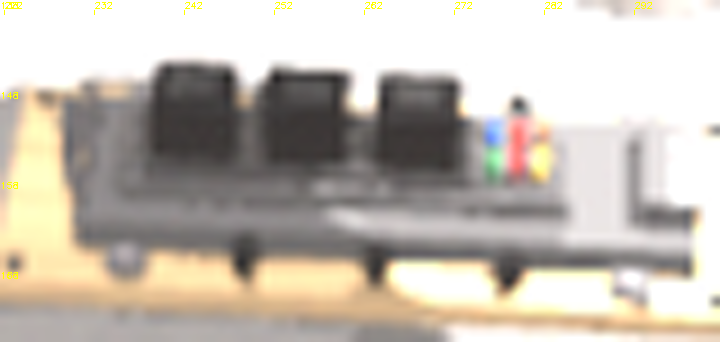

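Request:
play_rows:
  xyz:
    - [0.232,0.96,0]
    - [0.232,0.96,0]
    - [0.232,0.96,0]
    - [0.232,0.96,0]
    - [0.232,0.96,0]
    - [0.232,0.96,0]
    - [0.232,0.96,0]
    - [0.232,0.96,0]
  turn:
    - [0,0,-0.32]
    - [0,0,-0.32]
    - [0,0,-0.32]
    - [0,0,-0.32]
    - [0,0,-0.32]
    - [0,0,-0.32]
    - [0,0,-0.32]
    - [0,0,-0.32]
  hand: 1

```text
time_s: 10.42
ee_pos: [0.516, 0.0474, 0.1758]
tool_rot: [0.996, -0.084, 0.0, -0.0]
ft_force: [-0.1, -0.3, 0.5]
gripper_width: 1.003
```

Request:
play_rows:
  xyz:
    - [0.232,0.96,-0.4]
    - [0.232,0.96,-0.4]
    - [0.232,0.96,-0.4]
    - [0.232,0.96,-0.4]
    - [0.232,0.96,-0.4]
    - [0,0,0]
  turn:
    - [0,0,-0.32]
    - [0,0,-0.32]
    - [0,0,-0.32]
    - [0,0,-0.32]
    - [0,0,-0.32]
    - [0,0,0]

```text
time_s: 11.18
ee_pos: [0.5505, 0.1917, 0.1149]
tool_rot: [0.984, -0.178, -0.0, 0.0]
ft_force: [-1.3, -0.7, 0.4]
gripper_width: 0.999
```

Run:
```python
from m import *
s=load('side',3)
crop(s,278,143,32,28,22,'pics/s3b.png',1.2)
t=grab('top',4);crop(t,290,130,70,110,7,'pics/t4.png',1.5)
im=cv2.imread('pics/t4.png');cv2.imwrite('pics/t4b.png',im[170:])
s=grab('side',4);crop(s,170,150,120,140,5,'pics/s4.png',1.2)
```

```text
(no output)
```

View pics/s3b.png

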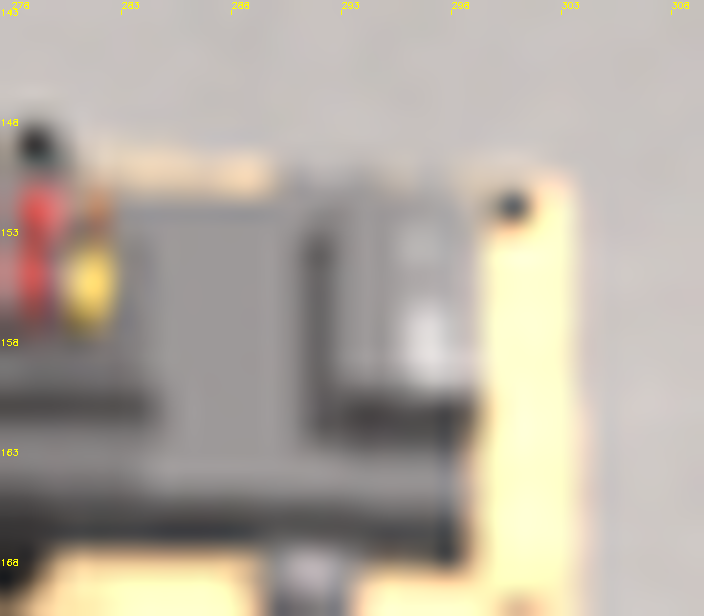

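View pics/t4b.png

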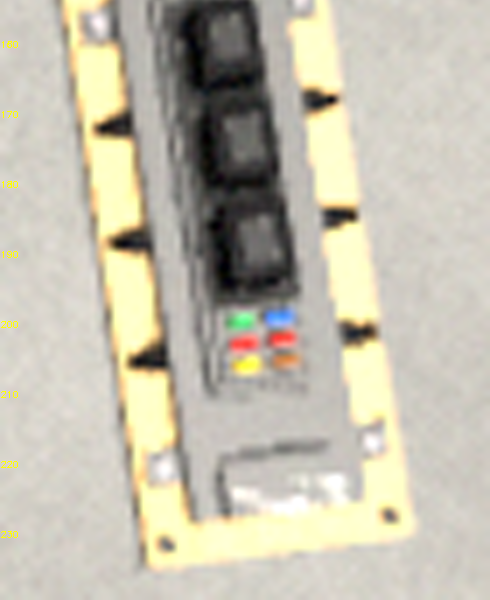

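View pics/s4.png

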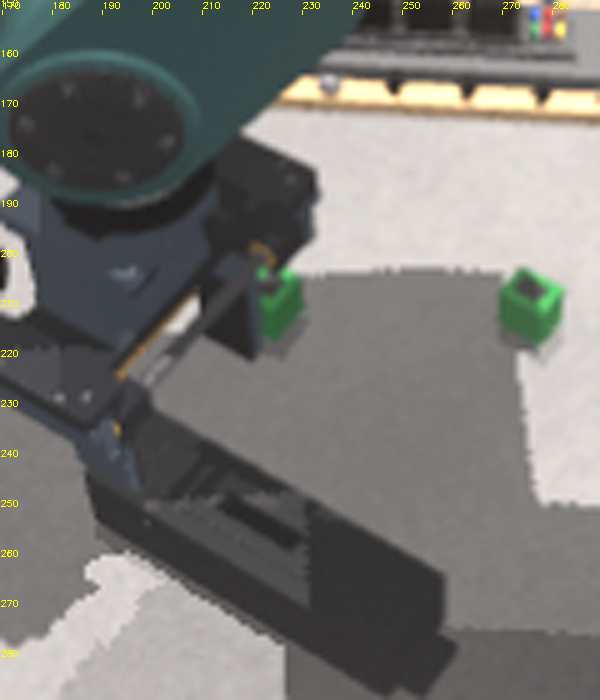

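Run:
```python
from m import *
t=load('top',4);s=load('side',3)
qb=[.4784+.0042*.99,-.2122+.0006,.1375]
print(((proj(t,place(np.array([(-107,24,39),(-107,-24,39),(-118,24,39)])/1000,qb))-[290,130]+.5)*7-[0,170]).round())
print(((proj(s,place(np.array([(-107,24,39),(-107,24,35),(-107,24,26),(-107,-24,39)])/1000,qb))-[278,143]+.5)*22).round())
# relay tops from all three relays: pts in t4b (bright faces) top-face corners right
print(((proj(t,place(np.array([(x+a,b,66) for x in(62,20,-22) for a,b in((16,-13),(-16,-13),(-16,13),(16,13))])/1000,qb))-[290,130]+.5)*7-[0,170]).round().tolist())
```

```text
[[221. 464.]
 [338. 449.]
 [225. 491.]]
[[345. 387.]
 [343. 406.]
 [338. 449.]
 [348. 176.]]
[[255.0, -3.0], [267.0, 73.0], [204.0, 81.0], [192.0, 5.0], [271.0, 97.0], [283.0, 175.0], [220.0, 183.0], [208.0, 105.0], [287.0, 199.0], [300.0, 277.0], [235.0, 285.0], [223.0, 207.0]]
```

Request:
play_rows:
  xyz:
    - [0,-0.05,-0.5]
    - [0,0,-0.8]
    - [0,0,-0.8]
    - [0,0,-0.6]
    - [0,0,-0.3]
    - [0,0,0]
  turn:
    - [0,0,0]
    - [0,0,0]
    - [0,0,0]
    - [0,0,0]
    - [0,0,0]
    - [0,0,0]

```text
time_s: 12.02
ee_pos: [0.5503, 0.1888, 0.0245]
tool_rot: [0.984, -0.179, -0.0, 0.0]
ft_force: [0.7, 0.1, 0.9]
gripper_width: 1.005
```

Request:
play_rows:
  xyz:
    - [0,0,0]
    - [0,0,0]
    - [0,0,0]
    - [0,0,0]
  turn:
    - [0,0,0]
    - [0,0,0]
    - [0,0,0]
    - [0,0,0]
  hand: -1

```text
time_s: 12.52
ee_pos: [0.5507, 0.1891, 0.0252]
tool_rot: [0.984, -0.179, 0.0, -0.0]
ft_force: [-0.8, 0.2, 3.2]
gripper_width: 0.616
```

Request:
play_rows:
  xyz:
    - [0,0,0.3]
    - [0,0,0.7]
    - [0,0,0.9]
    - [0,0,0.9]
    - [0,0,0.9]
    - [0,0,0.8]
    - [0,0,0.5]
  turn:
    - [0,0,0]
    - [0,0,0]
    - [0,0,0]
    - [0,0,0]
    - [0,0,0]
    - [0,0,0]
    - [0,0,0]

```text
time_s: 13.4
ee_pos: [0.551, 0.1891, 0.1774]
tool_rot: [0.984, -0.179, 0.001, -0.001]
ft_force: [0.3, 0.8, -1.0]
gripper_width: 0.616
```

```bash
cat >> m.py <<'E'
from scipy.spatial.transform import Rotation as Ro
BOX=np.array([.4828,-.2113,.1375])
def plan(th,tip,xg=.0507,zg=.0252,yoff=0,tipz_local=.0):
    """cover tilted th about lip bottom edge; tip=(box x, z) of lip bottom free edge. -> TCP world pos, rotation of cover"""
    R=Ro.from_euler('z',BOX[2])*Ro.from_euler('y',-th)
    tw=rot(BOX[2])@np.array([tip[0],yoff,0])+[BOX[0],BOX[1],tip[1]]
    return tw+R.apply([xg+.116,0,zg-tipz_local]),R
def toolR(Rc): return Rc*Ro.from_rotvec([np.pi,0,0])
E
python3 - <<'E'
from m import *
s=grab('side',5);x=arm.sense();print(x['ee_pos'],x['tool_rot'],x['gripper_width'])
crop(s,150,120,140,130,5,'pics/s5.png',1.5)
for th,tip in((.3,(-.10,.12)),(.3,(-.1025,.045)),(.3,(-.1025,.027)),(.3,(-.115,.027)),(.3,(-.116,.027)),(0,(-.116,.026))):
    p,R=plan(th,tip);print(th,tip,p.round(4),toolR(R).as_quat().round(4))
# current cover from TCP
R=Ro.from_quat(x['tool_rot'])*Ro.from_rotvec([-np.pi,0,0])
o=x['ee_pos']-R.apply([.0507,0,.0252])
C=np.array([(a,b,c) for a in(-100,100) for b in(-28,28) for c in(0,49)]+[(-116,18,2),(-116,-18,2)])/1000
print(((proj(s,R.apply(C)+o)-[150,120]+.5)*5).round().tolist())
E
```

```text
[0.55162418 0.18932836 0.17857594] [ 9.83918983e-01 -1.78606019e-01  1.62964806e-03 -8.18405297e-04] 0.6110787567739074
0.3 (-0.1, 0.12) [ 0.5341 -0.2042  0.1933] [ 0.9864  0.0679  0.1491 -0.0103]
0.3 (-0.1025, 0.045) [ 0.5316 -0.2045  0.1183] [ 0.9864  0.0679  0.1491 -0.0103]
0.3 (-0.1025, 0.027) [ 0.5316 -0.2045  0.1003] [ 0.9864  0.0679  0.1491 -0.0103]
0.3 (-0.115, 0.027) [ 0.5193 -0.2063  0.1003] [ 0.9864  0.0679  0.1491 -0.0103]
0.3 (-0.116, 0.027) [ 0.5183 -0.2064  0.1003] [ 0.9864  0.0679  0.1491 -0.0103]
0 (-0.116, 0.026) [ 0.533  -0.2044  0.0512] [0.9976 0.0687 0.     0.    ]
[[547.0, 610.0], [548.0, 550.0], [482.0, 694.0], [480.0, 635.0], [223.0, 433.0], [211.0, 371.0], [153.0, 505.0], [137.0, 444.0], [523.0, 692.0], [564.0, 637.0]]
```

View pics/s5.png

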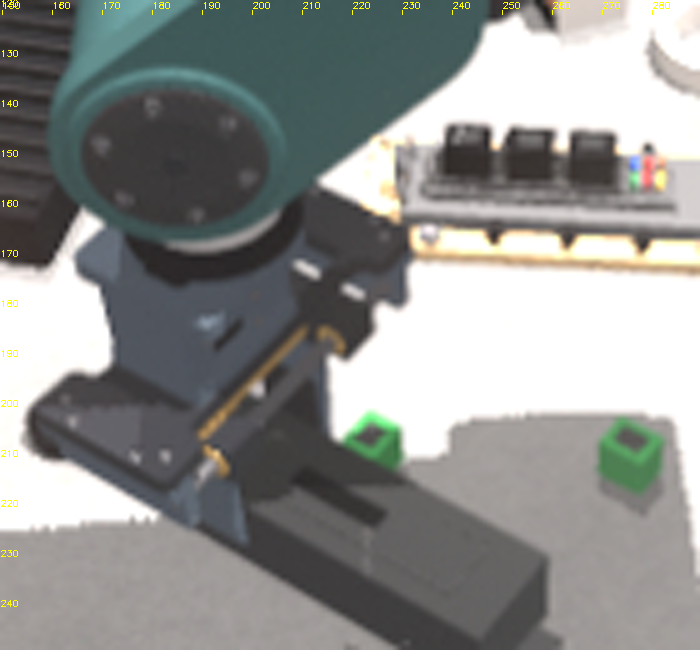

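Request:
play_rows:
  xyz:
    - [-0.041,-0.937,0.04]
    - [-0.041,-0.937,0.04]
    - [-0.041,-0.937,0.04]
    - [-0.041,-0.937,0.04]
    - [-0.041,-0.937,0.04]
    - [-0.041,-0.937,0.04]
    - [-0.041,-0.937,0.04]
    - [-0.041,-0.937,0.04]
  turn:
    - [0,0,0.518]
    - [0,0,0.518]
    - [0,0,0.518]
    - [0,0,0.518]
    - [0,0,0.518]
    - [0,0,0.518]
    - [0,0,0.518]
    - [0,0,0.518]

```text
time_s: 14.45
ee_pos: [0.5403, -0.0368, 0.1844]
tool_rot: [0.998, 0.07, -0.0, -0.0]
ft_force: [0.2, -0.3, -0.2]
gripper_width: 0.615
```

Request:
play_rows:
  xyz:
    - [-0.041,-0.937,0.04]
    - [-0.041,-0.937,0.04]
    - [-0.041,-0.937,0.04]
    - [-0.041,-0.937,0.04]
    - [-0.041,-0.937,0.04]
    - [-0.041,-0.937,0.04]
    - [0,0,0]
  turn:
    - [0.057,-0.413,0]
    - [0.057,-0.413,0]
    - [0.057,-0.413,0]
    - [0.057,-0.413,0]
    - [0.057,-0.413,0]
    - [0.057,-0.413,0]
    - [0,0,0]

```text
time_s: 15.32
ee_pos: [0.5325, -0.2058, 0.1914]
tool_rot: [0.986, 0.067, 0.149, -0.01]
ft_force: [1.1, 0.2, -1.5]
gripper_width: 0.614
```

```bash
cat >> m.py <<'E'
CV=np.array([(a,b,c) for a in(-100,100) for b in(-28,28) for c in(0,49)]+[(-116,18,0),(-116,-18,0),(-116,18,4),(-116,-18,4),(-100,18,0),(-100,-18,0)])/1000
def coverpose(x,xg=.0507,zg=.0252):
    R=Ro.from_quat(x['tool_rot'])*Ro.from_rotvec([-np.pi,0,0]); return R,x['ee_pos']-R.apply([xg,0,zg])
def inbox(P): return (np.asarray(P)-[BOX[0],BOX[1],0])@rot(BOX[2])
def report(f,x,u0,v0,w,h,s,o,gain=1.6):
    R,t=coverpose(x);P=R.apply(CV)+t
    print('lip bottom mid in box mm',(inbox((P[8]+P[9])/2)*1000).round(1),'tilt',np.arccos(R.as_matrix()[2,2]).round(4),'yawerr',(np.arctan2(*R.as_matrix()[[1,0],0])-BOX[2]).round(4),'roll',R.as_matrix()[2,1].round(4))
    crop(f,u0,v0,w,h,s,o,gain);im=cv2.imread(o)
    for k in range(len(P)):
        p=((proj(f,P[k:k+1])[0]-[u0,v0]+.5)*s).round().astype(int);cv2.circle(im,tuple(int(a) for a in p),2,(0,0,255),-1)
    L=np.array([(-107,24,35),(-107,24,39),(-118,24,39),(-118,24,35),(-107,24,35)])/1000
    for seg in(L,np.array([(-107,24,39),(-107,-24,39)])/1000,np.array([(-118,24,26),(-80,24,26)])/1000):
        q=((proj(f,place(seg,BOX))-[u0,v0]+.5)*s).round().astype(np.int32);cv2.polylines(im,[q],False,(0,255,0),1)
    cv2.imwrite(o,im)
E
python3 - <<'E'
from m import *
s=grab('side',6);x=arm.sense();print(x['ee_pos'],x['tool_rot'],x['gripper_width'],x['joint_positions'].round(2))
report(s,x,200,90,120,90,6,'pics/s6.png')
E
```

```text
[ 0.53272245 -0.20503513  0.19146364] [ 0.98653063  0.06731412  0.14872935 -0.01028147] 0.6177331851111846 [-0.49  0.12  2.15  0.29  0.65  0.74]
lip bottom mid in box mm [-101.5   -0.4  118.2] tilt 0.2993 yawerr -0.0013 roll 0.0003
```

View pics/s6.png

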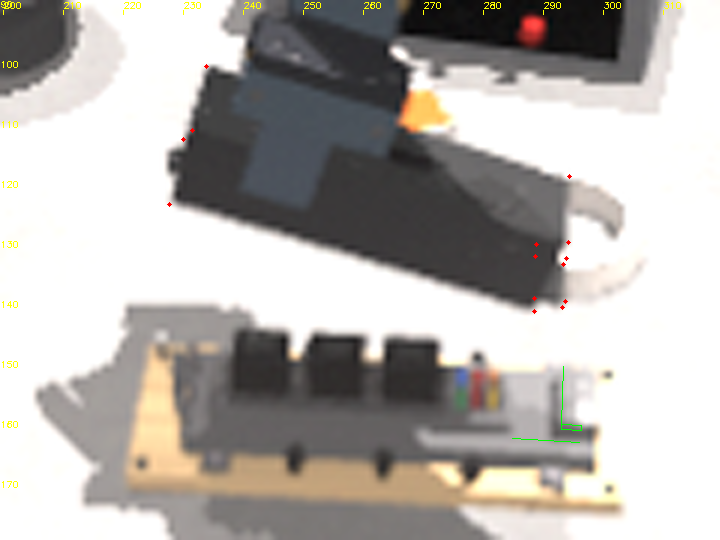

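Request:
play_rows:
  xyz:
    - [0,0,-0.5]
    - [0,0,-0.7]
    - [0,0,-0.7]
    - [0,0,-0.5]
    - [0,0,-0.3]
    - [0,0,0]
  turn:
    - [0,0,0]
    - [0,0,0]
    - [0,0,0]
    - [0,0,0]
    - [0,0,0]
    - [0,0,0]

```text
time_s: 16.12
ee_pos: [0.5331, -0.2042, 0.1101]
tool_rot: [0.986, 0.068, 0.149, -0.01]
ft_force: [0.8, -0.2, -0.8]
gripper_width: 0.612
```

Run:
```python
from m import *
s=grab('side',7);x=arm.sense();print(x['ee_pos'],x['ft_force'])
report(s,x,265,130,45,42,16,'pics/s7.png',2)
```

```text
[ 0.53345386 -0.2044718   0.11077295] [ 0.58608257  0.37116269 -2.23550659]
lip bottom mid in box mm [-100.7   -0.3   37.4] tilt 0.3001 yawerr 0.0008 roll -0.0002
```

View pics/s7.png

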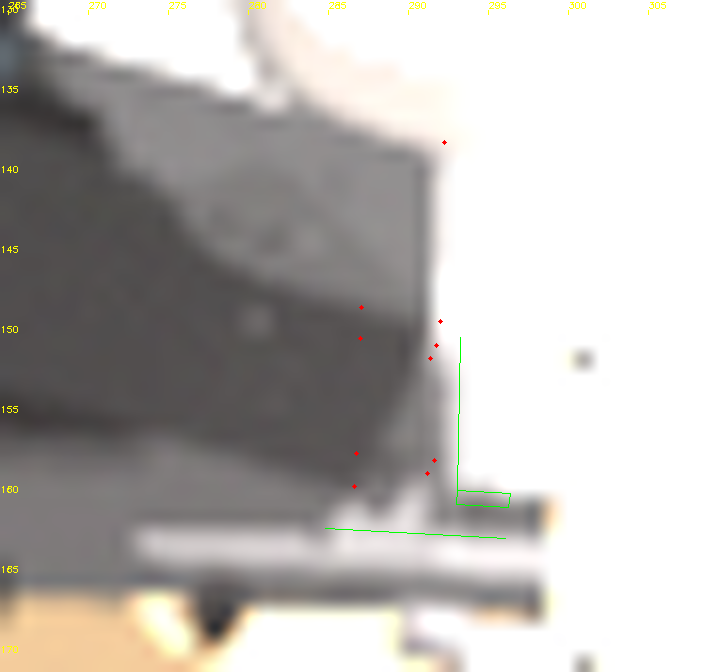

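Run:
```python
from m import *
s=load('side',7);x=arm.sense();R,t=coverpose(x)
P=R.apply(CV)+t
for c,p in zip(CV*1000,((proj(s,P)-[265,130]+.5)*16).round()): print(c,p)
im=cv2.imread('pics/s7.png')
crop(s,278,134,24,34,24,'pics/s7b.png',1.3)
im=cv2.imread('pics/s7b.png')
cv2.imwrite('pics/s7b.png',cv2.createCLAHE(3,(4,4)).apply(cv2.cvtColor(im,6))[:800])
```

```text
[-100.  -28.    0.] [361. 307.]
[-100.  -28.   49.] [444. 142.]
[-100.   28.    0.] [354. 486.]
[-100.   28.   49.] [440. 321.]
[100. -28.   0.] [-537.   48.]
[100. -28.  49.] [-477. -129.]
[100.  28.   0.] [-571.  223.]
[100.  28.  49.] [-511.   46.]
[-116.   18.    0.] [427. 473.]
[-116.  -18.    0.] [430. 358.]
[-116.   18.    4.] [434. 460.]
[-116.  -18.    4.] [436. 345.]
[-100.   18.    0.] [356. 453.]
[-100.  -18.    0.] [360. 338.]
```

View pics/s7b.png

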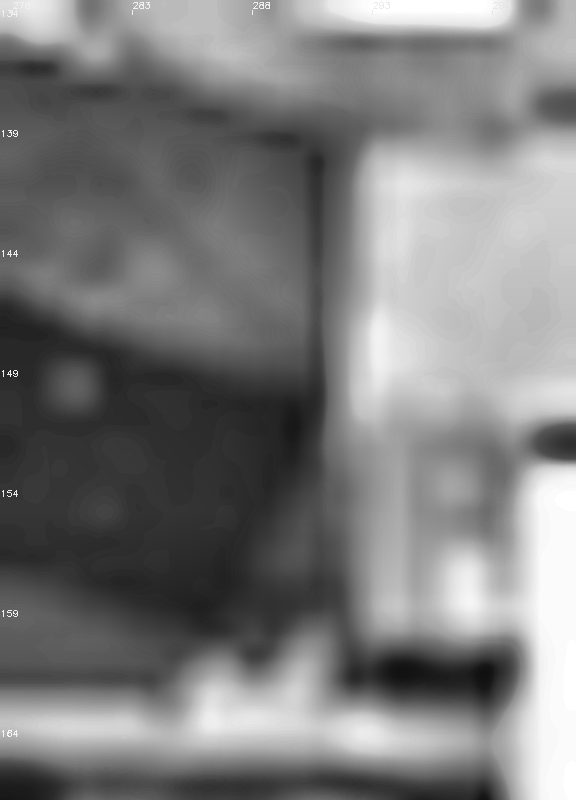

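Request:
play_rows:
  xyz:
    - [-0.05,0,-0.1]
    - [0,0,-0.1]
    - [0,0,-0.07]
    - [0,0,-0.03]
    - [0,0,0]
  turn:
    - [0,0,0]
    - [0,0,0]
    - [0,0,0]
    - [0,0,0]
    - [0,0,0]

```text
time_s: 16.8
ee_pos: [0.5318, -0.2046, 0.1017]
tool_rot: [0.986, 0.068, 0.149, -0.01]
ft_force: [-0.1, -0.0, -1.6]
gripper_width: 0.612
```

Run:
```python
from m import *
s=grab('side',8);x=arm.sense();print(x['ee_pos'],x['ft_force'])
report(s,x,265,130,45,42,16,'pics/s8.png',2)
```

```text
[ 0.53184647 -0.20457702  0.10175891] [-0.0240991   0.1134318  -0.66394415]
lip bottom mid in box mm [-102.3   -0.2   28.4] tilt 0.3002 yawerr 0.0006 roll -0.0003
```

View pics/s8.png

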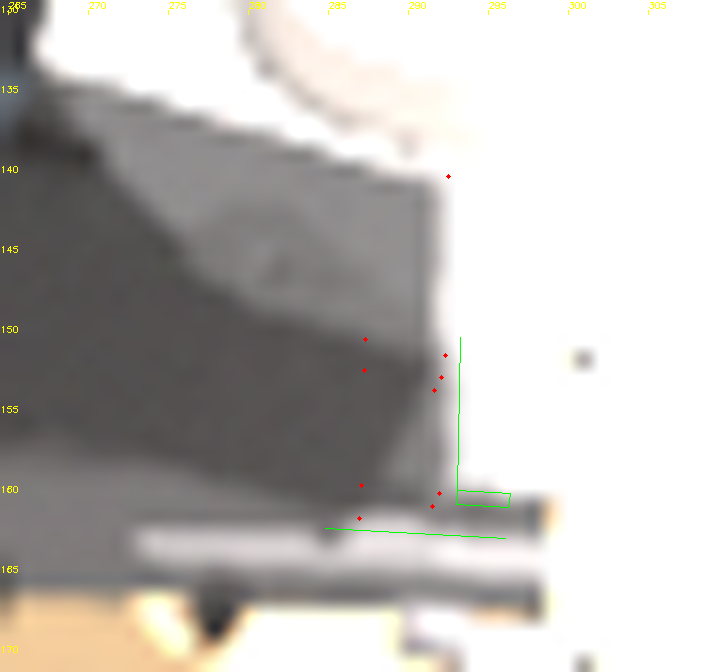

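Request:
play_rows:
  xyz:
    - [0,0,-0.02]
    - [0,0,-0.02]
    - [0,0,0]
  turn:
    - [0,0,0]
    - [0,0,0]
    - [0,0,0]

```text
time_s: 17.23
ee_pos: [0.5318, -0.2045, 0.1005]
tool_rot: [0.986, 0.068, 0.149, -0.01]
ft_force: [-0.7, -0.0, -1.2]
gripper_width: 0.61
```

Request:
play_rows:
  xyz:
    - [-0.083,-0.011,0]
    - [-0.083,-0.011,0]
    - [-0.083,-0.011,0]
    - [0,0,0]
  turn:
    - [0,0,0]
    - [0,0,0]
    - [0,0,0]
    - [0,0,0]

```text
time_s: 17.73
ee_pos: [0.5241, -0.2056, 0.1005]
tool_rot: [0.986, 0.068, 0.149, -0.01]
ft_force: [0.6, 0.4, -1.6]
gripper_width: 0.615
```

Request:
play_rows:
  xyz:
    - [-0.07,-0.01,0]
    - [-0.06,-0.008,0]
    - [-0.04,-0.006,0]
    - [0,0,0]
  turn:
    - [0,0,0]
    - [0,0,0]
    - [0,0,0]
    - [0,0,0]

```text
time_s: 18.23
ee_pos: [0.5192, -0.2063, 0.1005]
tool_rot: [0.986, 0.068, 0.149, -0.01]
ft_force: [-0.4, 0.2, -2.1]
gripper_width: 0.615
```

Run:
```python
from m import *
s=grab('side',9);x=arm.sense();print(x['ee_pos'],x['ft_force'])
report(s,x,265,130,45,42,16,'pics/s9.png',2)
```

```text
[ 0.51923544 -0.20628657  0.10054956] [ 0.94473465 -0.28770334 -1.1067909 ]
lip bottom mid in box mm [-1.15e+02 -1.00e-01  2.72e+01] tilt 0.3002 yawerr 0.0006 roll -0.0003
```

View pics/s9.png

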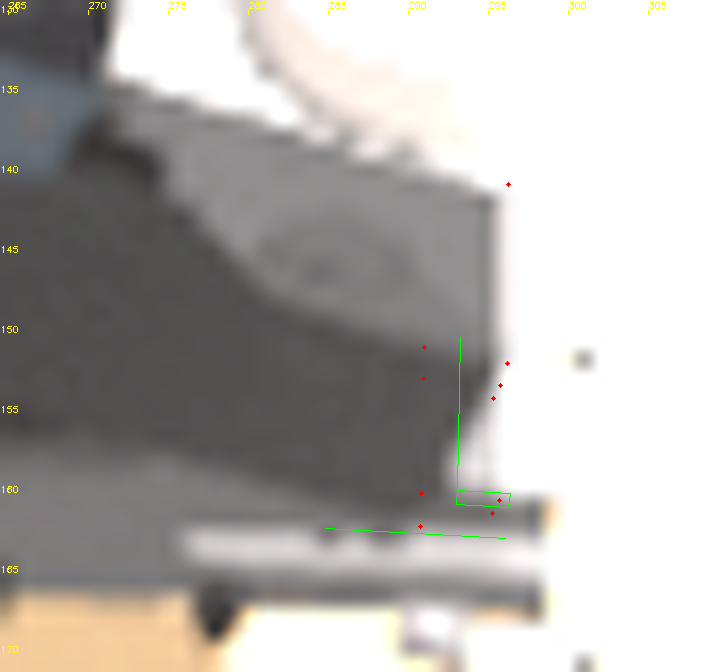

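Run:
```python
from m import *
x=arm.sense();prev=x['ee_pos']
for th in(.26,.22,.18,.14,.10,.06,.04,.02,0):
    p,R=plan(th,(-.1155,.0268-.0005*(th<.15)));print(th,p.round(4),((p-prev)/.03).round(3));prev=p
```

```text
0.26 [ 0.5215 -0.2059  0.094 ] [ 0.077  0.012 -0.218]
0.22 [ 0.5241 -0.2056  0.0878] [ 0.085  0.012 -0.208]
0.18 [ 0.5264 -0.2053  0.0814] [ 0.076  0.011 -0.211]
0.14 [ 0.5284 -0.205   0.0745] [ 0.068  0.009 -0.231]
0.1 [ 0.5302 -0.2047  0.068 ] [ 0.059  0.008 -0.217]
0.06 [ 0.5317 -0.2045  0.0615] [ 0.051  0.007 -0.219]
0.04 [ 0.5324 -0.2044  0.0581] [ 0.022  0.003 -0.11 ]
0.02 [ 0.533  -0.2044  0.0548] [ 0.02   0.003 -0.111]
0 [ 0.5335 -0.2043  0.0515] [ 0.018  0.002 -0.111]
```

Request:
play_rows:
  xyz:
    - [0.077,0.012,-0.218]
    - [0.085,0.012,-0.208]
    - [0.076,0.011,-0.211]
    - [0.068,0.009,-0.231]
    - [0,0,0]
  turn:
    - [-0.046,0.33,0]
    - [-0.046,0.33,0]
    - [-0.046,0.33,0]
    - [-0.046,0.33,0]
    - [0,0,0]

```text
time_s: 18.9
ee_pos: [0.5288, -0.2048, 0.0742]
tool_rot: [0.995, 0.069, 0.07, -0.005]
ft_force: [0.5, 0.1, -1.3]
gripper_width: 0.611
```

Run:
```python
from m import *
s=grab('side',10);x=arm.sense();print(x['ee_pos'],x['ft_force'],x['ft_torque'])
report(s,x,218,115,90,60,8,'pics/s10.png',2)
```

```text
[ 0.52855503 -0.20475628  0.07436617] [-0.04270927  0.62841123 -1.48433612] [ 0.00450249  0.06862689 -0.00922742]
lip bottom mid in box mm [-115.3    0.    26. ] tilt 0.1408 yawerr 0.001 roll -0.0001
```

View pics/s10.png

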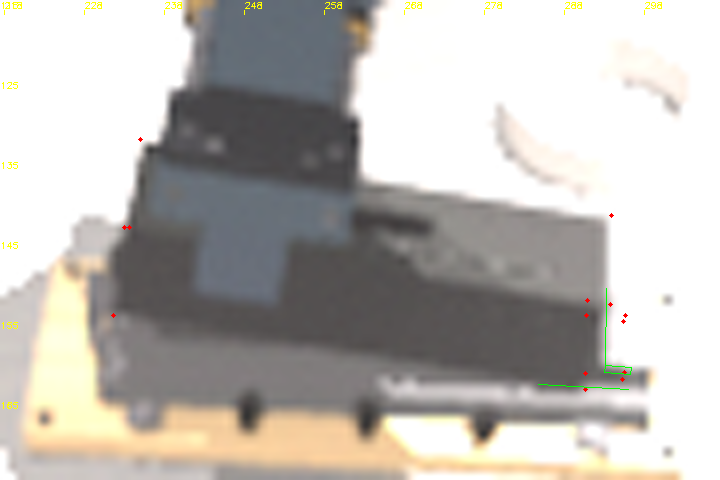

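Request:
play_rows:
  xyz:
    - [0.059,0.008,-0.217]
    - [0.051,0.007,-0.215]
    - [0,0,0]
  turn:
    - [-0.046,0.33,0]
    - [-0.046,0.33,0]
    - [0,0,0]

```text
time_s: 19.32
ee_pos: [0.5318, -0.2044, 0.0615]
tool_rot: [0.997, 0.069, 0.03, -0.002]
ft_force: [0.1, -0.1, -1.2]
gripper_width: 0.613
```

Request:
play_rows:
  xyz:
    - [0.022,0.003,-0.11]
    - [0,0,0]
  turn:
    - [-0.023,0.165,0]
    - [0,0,0]

```text
time_s: 19.58
ee_pos: [0.5322, -0.2044, 0.0582]
tool_rot: [0.997, 0.069, 0.02, -0.001]
ft_force: [-1.4, -0.5, -0.4]
gripper_width: 0.614
```

Request:
play_rows:
  xyz:
    - [0.02,0.003,-0.111]
    - [0,0,0]
  turn:
    - [-0.023,0.165,0]
    - [0,0,0]

```text
time_s: 19.82
ee_pos: [0.5328, -0.2042, 0.0547]
tool_rot: [0.998, 0.069, 0.01, -0.001]
ft_force: [-3.7, 0.7, -0.7]
gripper_width: 0.612
```

Run:
```python
from m import *
s=grab('side',11);x=arm.sense();print(x['ee_pos'],x['ft_force'],x['ft_torque'])
report(s,x,218,115,90,60,8,'pics/s11.png',2)
```

```text
[ 0.53255219 -0.20408805  0.05460842] [-4.78245762  0.2826339  -1.64633558] [0.1388634  0.72746919 0.13482104]
lip bottom mid in box mm [-115.9    0.2   26.2] tilt 0.0193 yawerr 0.0009 roll 0.0002
```

View pics/s11.png

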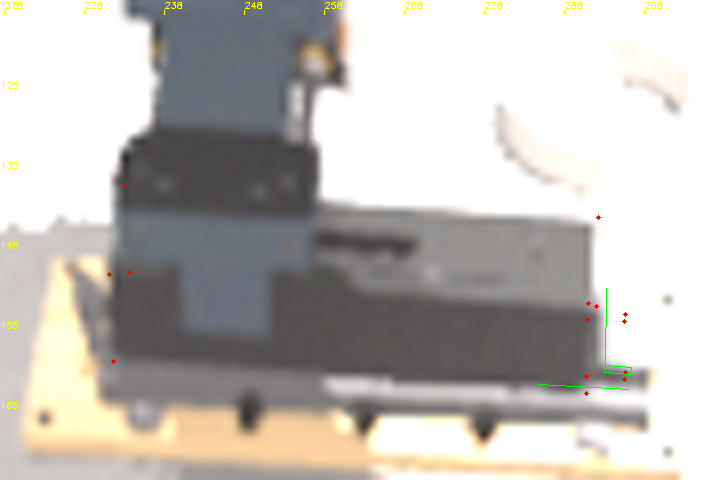

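Request:
play_rows:
  xyz:
    - [0.0,0.0,-0.06]
    - [0.0,0.0,-0.06]
    - [0,0,0]
  turn:
    - [-0.012,0.083,0]
    - [-0.011,0.08,0]
    - [0,0,0]

```text
time_s: 20.25
ee_pos: [0.5336, -0.2044, 0.0514]
tool_rot: [0.998, 0.069, 0.001, 0.0]
ft_force: [0.7, 0.6, -0.9]
gripper_width: 0.613
```

Run:
```python
from m import *
s=grab('side',12);x=arm.sense();print(x['ee_pos'],x['ft_force'],x['ft_torque'])
report(s,x,210,125,100,50,8,'pics/s12.png',2)
```

```text
[ 0.5335012  -0.20441626  0.05138008] [ 0.36780115  0.82461937 -1.50804788] [ 0.01654905 -0.04768859  0.00736483]
lip bottom mid in box mm [-115.5   -0.3   26. ] tilt 0.0015 yawerr 0.0007 roll -0.0008
```

View pics/s12.png

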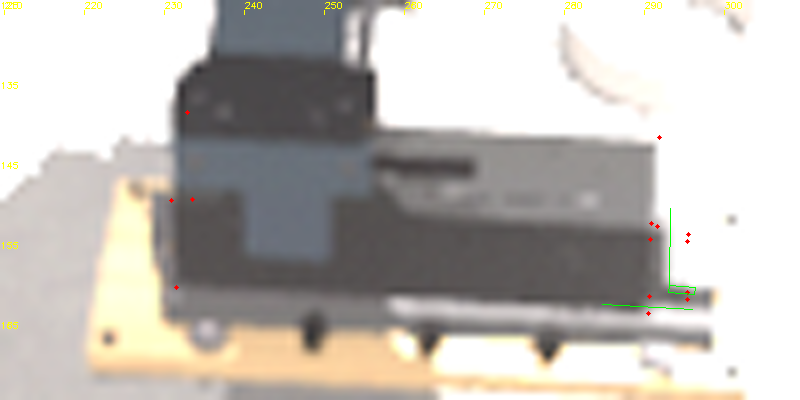

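The force has fallen back to the weight of the cover alone and the clip stands upright again, so it looks snapped. I'll press a little further to confirm that it is seated, then release.

Request:
play_rows:
  xyz:
    - [0,0,-0.04]
    - [0,0,-0.03]
    - [0,0,0]
  turn:
    - [0,0,0]
    - [0,0,0]
    - [0,0,0]

```text
time_s: 20.68
ee_pos: [0.5337, -0.2045, 0.0509]
tool_rot: [0.998, 0.069, 0.001, 0.0]
ft_force: [-8.2, 5.9, 27.7]
gripper_width: 0.615
```

Request:
play_rows:
  xyz:
    - [0,0,0]
    - [0,0,0]
    - [0,0,0]
    - [0,0,0]
  turn:
    - [0,0,0]
    - [0,0,0]
    - [0,0,0]
    - [0,0,0]
  hand: 0.8

```text
time_s: 21.18
ee_pos: [0.533, -0.2043, 0.0491]
tool_rot: [0.998, 0.069, 0.0, 0.0]
ft_force: [0.2, -0.1, -0.9]
gripper_width: 0.901
```

Request:
play_rows:
  xyz:
    - [0,0,0.5]
    - [0,0,0.9]
    - [0,0,1]
    - [0,0,1]
    - [0,0,0.5]
  turn:
    - [0,0,0]
    - [0,0,0]
    - [0,0,0]
    - [0,0,0]
    - [0,0,0]

```text
time_s: 21.8
ee_pos: [0.5337, -0.2046, 0.1685]
tool_rot: [0.998, 0.069, 0.001, 0.001]
ft_force: [-0.3, 0.4, -0.9]
gripper_width: 0.899
```

Run:
```python
from m import *
s=grab('side',13)
u0,v0,k=215,130,8
crop(s,u0,v0,95,48,k,'pics/s13.png',1.8);im=cv2.imread('pics/s13.png')
for p in ((proj(s,place(CV+[0,0,.026],BOX))-[u0,v0]+.5)*k).round().astype(int): cv2.circle(im,(int(p[0]),int(p[1])),2,(0,0,255),-1)
cv2.imwrite('pics/s13.png',im)
```

```text
(no output)
```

View pics/s13.png

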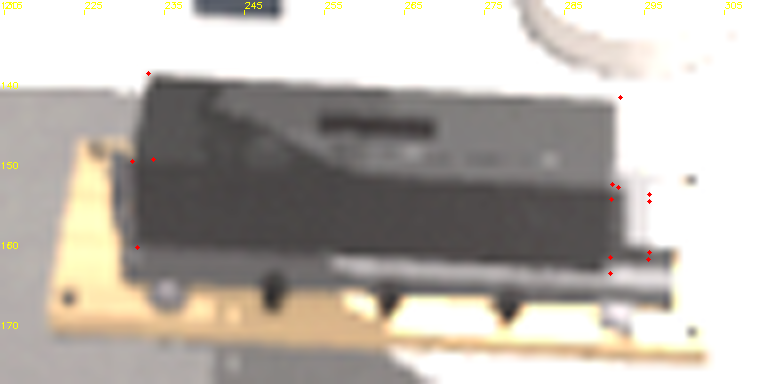

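Request:
play_rows:
  xyz:
    - [-0.1,0.5,0.3]
    - [-0.1,1,0.3]
    - [-0.1,1,0.3]
    - [-0.1,1,0]
    - [-0.1,1,0]
    - [-0.1,1,0]
    - [-0.1,1,0]
    - [0,0.5,0]
  turn:
    - [0,0,0]
    - [0,0,0]
    - [0,0,0]
    - [0,0,0]
    - [0,0,0]
    - [0,0,0]
    - [0,0,0]
    - [0,0,0]

```text
time_s: 22.85
ee_pos: [0.5109, 0.0073, 0.1925]
tool_rot: [0.998, 0.07, -0.0, 0.0]
ft_force: [-0.2, 0.1, 0.2]
gripper_width: 0.9
```

Run:
```python
from m import *
s=grab('side',14);t=grab('top',14)
crop(s,218,135,40,35,20,'pics/s14.png',1.6)
crop(load('side',3),218,135,40,35,20,'pics/s3c.png',1.6)
crop(t,290,130,70,110,5,'pics/t14.png',1.5)
im=cv2.imread('pics/t14.png')
for p in ((proj(t,place(CV+[0,0,.026],BOX))-[290,130]+.5)*5).round().astype(int): cv2.circle(im,(int(p[0]),int(p[1])),2,(0,0,255),-1)
t4=load('top',4);crop(t4,290,130,70,110,5,'pics/x.png',1.5)
cv2.imwrite('pics/t14.png',np.hstack([im,cv2.imread('pics/x.png')]))
cv2.imwrite('pics/full14.png',np.hstack([t['frame'],load('top')['frame']])[:,:,::-1][:, :])
a=cv2.resize(np.vstack([t['frame'][:,:,::-1]]),(700,525));cv2.imwrite('pics/full14.png',a)
```

```text
(no output)
```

View pics/s14.png

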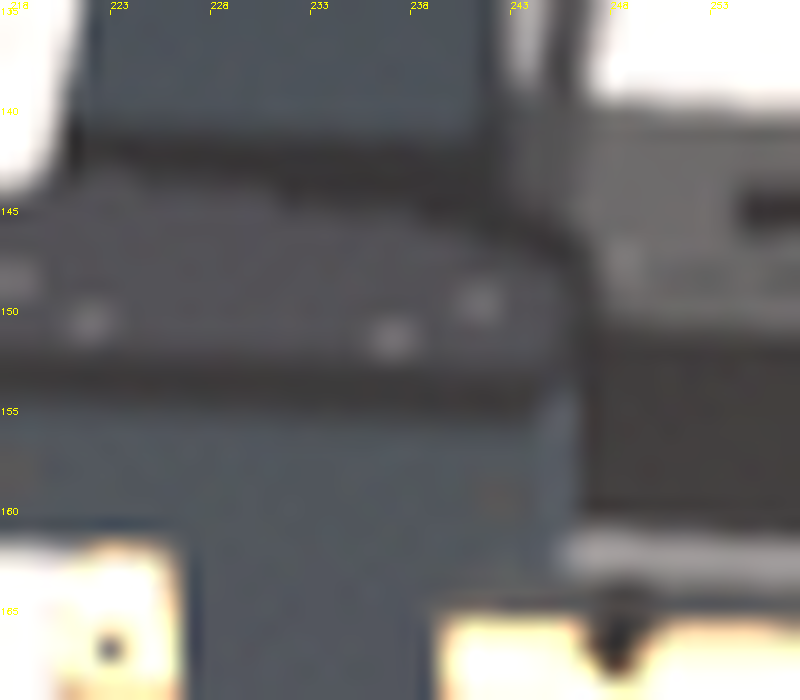

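View pics/s3c.png

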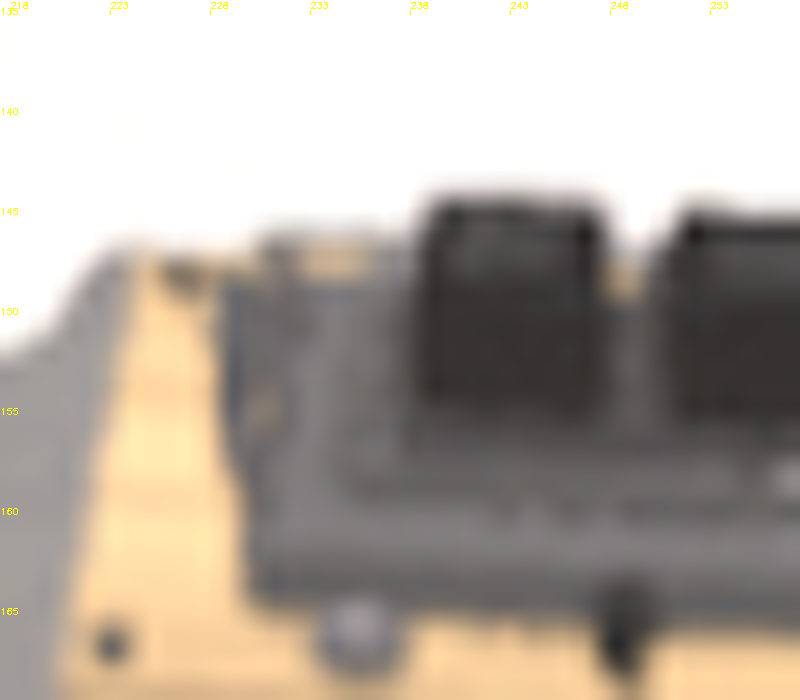

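View pics/t14.png

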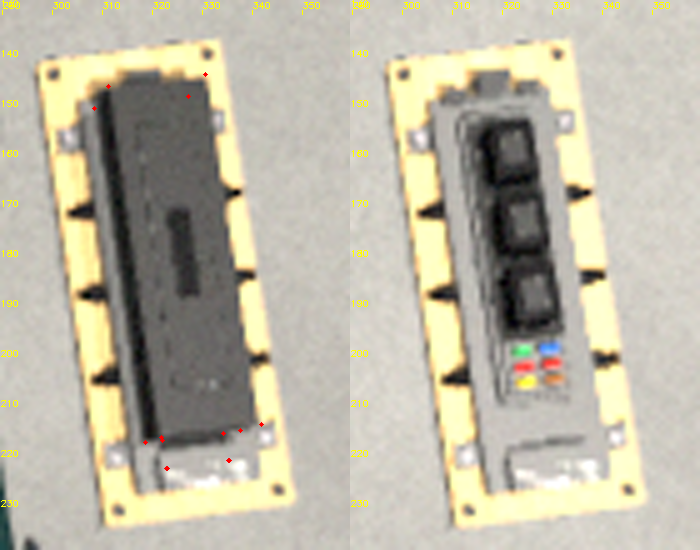

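View pics/full14.png

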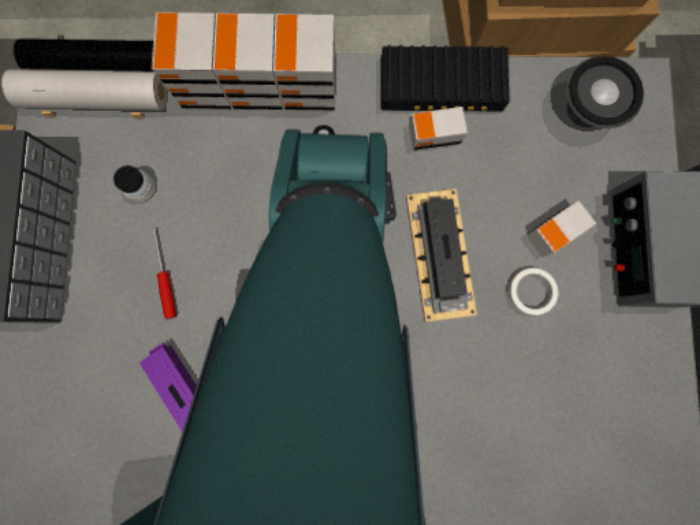

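The top view shows the cover straight on its seat. The clip's outer edge is at (140,72), the same place relative to the board as before fitting, so it has sprung back. The other things visible in this view look unmoved. I'm handing in the job.

```bash
python3 -c "
from workcell import arm
print(arm.job_done()); print(arm.sense()['time_s'])"
```

```text
the job is handed in; nothing more can be done
None
the job is handed in; nothing more can be done
```

The fuse box is finished and handed in, at about 23 s of the 58 s allowed.

**What I did:** I plugged the spare relay into the empty socket, the one nearest the fuses, and let go of it. I then held the cover tilted about 0.3 rad and slid its lip under the ledge. From there I swung it down in the grip until it was level, pressed it home, and released it.

**Last checks:**
- **Relay:** its top was in line with its two neighbours and evenly spaced from them after release. The gripper height when it bottomed out also matched the home position, to within about 1 mm.
- **Cover:** it lies level and straight on the expected seat in both cameras, with the lip about 8 mm under the ledge by my estimate. A final press of about 28 N moved it only about 0.5 mm.
- **Clip:** I saw the clip pushed open in the side view. The push on the tool then dropped to nothing, and in the top view the clip is back where it was before.
- **Other things:** everything visible in the last top view looked unmoved. The arm was hiding the green look-alikes, the flasher can and part of the purple cover, and I did not re-measure any positions.

No check failed. The one small disagreement was that the ledge and box position differed by 1 to 2 mm between the two cameras, which is within their stated accuracy.

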